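# Lay out stacked blanks on their holding boards

## Task

The four hardwood blanks are stacked on the bench, ready for sanding: take the stack apart from the top down, one blank at a time, and set each one straight onto the holding board whose rubber pad has its size, lying flat and squarely over the pad between the end cleats (either way round). Set them down rather than drop them, leave the rest of the stack and the blanks already laid out where they are, and do not push the tape measure or the screw cup about.

Things in the scene. Friction and masses are not known exactly. Their poses are not given: they have to be found in the camera images.
- block_mid (a point): block blank: short, thick rectangular hardwood block, top of the stack. 46 x 82 x 30 mm (x, y, z); the point is its centre, half-way up; y along its length, x across its width, z up. Loose, about 45 to 105 g; grip it across its width.
- wedge_mid (a point): wedge blank: broad flat hardwood piece, 57 mm wide near its +y end and tapering to 41 mm near its -y end (about 49 mm wide at the middle), second from the top, lying crosswise on the grip blank. 57 x 110 x 16 mm (x, y, z); the point is its centre, half-way up; y along its length, x across its width, z up. Loose, about 45 to 105 g; grip it across its width.
- grip_mid (a point): grip blank: long, narrow hardwood bar with rounded ends, third from the top, lying crosswise on the brush back. 29 x 185 x 22 mm (x, y, z); the point is its centre, half-way up; y along its length, x across its width, z up. Loose, about 45 to 105 g; grip it across its width.
- brush_mid (a point): brush blank: flat hardwood brush back with round ends, bottom of the stack, on the bench top. 52 x 150 x 18 mm (x, y, z); the point is its centre, half-way up; y along its length, x across its width, z up. Loose, about 45 to 105 g; grip it across its width.
- block_pad (a point): Fixed board for the block blank: the shortest board; pad is a short rectangle. Light plywood 70 x 132 x 9 mm; on it a 3 mm dark rubber pad 46 x 82 mm (the blank's size) and at each end, 12 mm beyond the pad, a wooden cleat 8 mm higher than the pad; sides open. Point: middle of the pad's top, 12 mm above the bench; y along its length, x across, z up.
- wedge_pad (a point): Fixed board for the wedge blank: broad board of middling length; pad is a plain rectangle, blank lies either way round. Light plywood 81 x 160 x 9 mm; on it a 3 mm dark rubber pad 57 x 110 mm (the blank's size) and at each end, 12 mm beyond the pad, a wooden cleat 8 mm higher than the pad; sides open. Point: middle of the pad's top, 12 mm above the bench; y along its length, x across, z up.
- grip_pad (a point): Fixed board for the grip blank: the longest and narrowest board; pad is a long thin strip with round ends. Light plywood 53 x 235 x 9 mm; on it a 3 mm dark rubber pad 29 x 185 mm (the blank's size) and at each end, 12 mm beyond the pad, a wooden cleat 8 mm higher than the pad; sides open. Point: middle of the pad's top, 12 mm above the bench; y along its length, x across, z up.
- brush_pad (a point): Fixed board for the brush blank: second-longest board; pad is a wide strip with round ends. Light plywood 76 x 200 x 9 mm; on it a 3 mm dark rubber pad 52 x 150 mm (the blank's size) and at each end, 12 mm beyond the pad, a wooden cleat 8 mm higher than the pad; sides open. Point: middle of the pad's top, 12 mm above the bench; y along its length, x across, z up.
- tape: Tape measure, grey and red with a yellow tape end, 64 x 103 x 36 mm, lying loose on the bench: a bystander. Origin at the centre of its underside, z up.
- cup: Grey cup for screws, 64 mm wide and 66 mm tall, standing loose on the bench: a bystander. Origin at the centre of its underside, z up.

How it is judged:
By the outcome, as a careful person would: the job done as asked, in the order asked, and still so for the second after the job is handed in, with the robot touching nothing.
It also fails if it takes over 128 s, if anything falls off the work surface, if the arm or the gripper's body presses on something with over 40 N, if the wrist force passes 120 N, or if a joint passes its speed limit or range.

## Robot

A 6-joint arm with a two-finger parallel gripper is mounted at the origin on a cart in front of the work surface, level with it; the furniture and walls round the work are solid. World frame = base frame: x ahead of the robot, y to its left, z up, the work surface at z = 0. Lengths are in mm, angles in rad, forces in N, time in s.
With the tool pointing down it reaches from about 300 to 775 mm from the base axis. Payload 14.6 kg.
Tool frame: the origin (TCP) lies midway between the tips of the shut fingers; the grasp point (between the pads) lies 19 mm behind it (manip.grip_point_offset is the distance from the TCP to the grasp point, in mm); x points along the fingers, z is the direction in which the jaws open and shut, and the axes are right-handed (so a half turn about x gives the same grasp; the last joint's range is limited). The gripper opens to 94 mm and grips with 3 to 60 N. Pads are 16 mm wide; open, the fingers measure 119 mm over their backs; the gripper's body (75 mm by 177 mm) begins 78 mm behind the grasp point.
Start: joints at [1.047, 0.3, 1.521, -0, 1.321, -0.067], TCP at [242.589, 493.599, 205.446] pointing down, gripper open.
Joint ranges: [-3.03, 3.03], [-0.79, 2.21], [0.23, 2.52], [-1.04, 4.18], [0, 3.07], [-2.55, 2.55]. Speed limits (rad/s): [2.22, 2.22, 2.57, 3.14, 3.14, 3.14].

## Interface

Orientations are given as [roll, pitch, yaw] about the fixed x, y, z axes, in that order (R = Rz(yaw) Ry(pitch) Rx(roll)).
In Python, from cell import manip, camera, calibration, order gives the robot as it stands.
- The arm moves only by the tool jog_arm, never from a script. Its arguments are lists of equal length, an entry for each row: "turn": the turn, a rotation vector about the tool's x, y, z in degrees, a list of three; "dp": the shift along the tool's x, y, z in cm, a list of three; "gripper": the closure, from 0 (fully open) to 1 (shut). In form: {"turn": [[ax, ay, az], ...], "dp": [[tx, ty, tz], ...], "gripper": [gripper, ...]}. A call has 1 to 8 rows; each row shifts and turns the pose as measured when the row begins, along the tool's axes as they then stand; what a row does not reach is not made up. A row lasts 1/8 s, in which the tool goes at most 62.5 mm and 10.7 degrees, less where a joint would pass 70% of its speed; a pose out of reach is approached as far as the arm can. A call is refused whole if a number of a shift passes 6.25 or a number of a turn 10.7, either way. A call with a gripper value outside its range is refused whole. The fingers move at their own pace and stop on an object; "grip_force" is the grip in N (left out, the last holds). Time passes only in rows, so rows that do not move let the fingers close. It gives the time, the measured TCP pose, the force and the opening at its end, in the units of the state.
- manip.read_state(): the state, without advancing time (a new reading comes with each control period).
- camera(name): name is "scene" or "top" or "wrist"; returns (picture, depth): 384x512x3 uint8, red, green, blue; 384x512 float32, mm along the optical axis (not along the pixel's ray), 0 where there is no reading.
- calibration(name): a dict with "K" (3x3 intrinsics, pixels), "world_from_camera" (4x4, takes a point from camera to world coordinates). Camera axes: x right, y down, z forward; pixel columns grow to the right and rows downward; lengths in mm; the calibration is good to about 2 mm. A picture is of the moment at which its call begins: read the wrist's pose just before it. calibration takes no time and is no camera call; for the wrist camera it gives the pose at the moment of the call.
- order.sign_off(): hands the job in, once; it reports no verdict.
The state is a dict: "clock": time; "joints": joint angles; "qd": joint speeds; "effort": joint torques, N m; "eef_pos": TCP position; "eef_rot": TCP orientation; "wrist_force": force on the tool from outside, world axes, zero at the start; "moment": the same for the moment, N m; "finger_gap": finger opening in mm.
Only numpy, scipy, OpenCV 4.12 (cv2) and the standard library are available. Lean on these libraries where they do the work, as an engineer would, in place of code of your own. Each camera call takes 0.05 s, during which the arm holds its last target.

## Working session

There is one attempt and no reset: what is moved stays moved. The work goes in short steps, Python scripts to look and compute and a tool call to move; the robot and the scene stay as the last step left them, time stands still between calls to the robot, and variables do not carry over. Pictures are saved under pics/ and viewed, and the job is handed in when it is done.

Besides the shell and the picture viewer there is one more tool, called after ">>>" as a command line: name --argument value ..., lists and objects as JSON in quotes. jog_arm: Moves the arm, as the interface text tells. Its arguments: {"type":"object","properties":{"turn":{"type":"array","items":{"type":"array","items":{"type":"number"}}},"dp":{"type":"array","items":{"type":"array","items":{"type":"number"}}},"gripper":{"type":"array","items":{"type":"number"}},"grip_force":{"type":"number"}},"required":["turn","dp","gripper"]}

```bash
ls; mkdir -p pics
python3 - <<'E'
from cell import manip,camera,calibration
import cv2,numpy as np
print(manip.read_state())
for n in ["scene","top"]:
    p,d=camera(n); np.savez(f"{n}0.npz",p=p,d=d)
    cv2.imwrite(f"pics/{n}0.png",cv2.cvtColor(p,cv2.COLOR_RGB2BGR))
    c=calibration(n); print(n,c["K"],c["world_from_camera"])
E
```

```text
pics
{'clock': 0.0, 'joints': array([ 1.04737083e+00,  3.00467225e-01,  1.52158035e+00,  2.84454643e-05,
        1.32070512e+00, -6.65998299e-02]), 'qd': array([ 1.82643218e-06,  9.05552906e-04, -1.89203507e-04, -4.37172844e-04,
        1.00150112e-03, -4.75842232e-05]), 'effort': array([-2.91889650e-03, -5.31791174e+01, -3.52748716e+01,  7.07380241e-02,
        2.42361089e-02, -1.15462803e-04]), 'eef_pos': array([242.46957144, 493.37462195, 204.88876716]), 'eef_rot': array([ 3.05124625,  1.56963595, -2.11797546]), 'wrist_force': array([-0.66784945, -1.10913673, -0.19680351]), 'moment': array([-0.02209961, -0.01002629,  0.00219576]), 'finger_gap': 93.95884515009718}
scene [[466.34234512   0.         255.13932932]
 [  0.         466.34234512 189.87191814]
 [  0.           0.           1.        ]] [[ 7.08975137e-01 -5.23915538e-01  4.72087665e-01 -1.98173710e+02]
 [-7.05216600e-01 -5.22051692e-01  4.79720313e-01 -7.74026864e+02]
 [-4.87876153e-03 -6.73033832e-01 -7.39595604e-01  1.19097651e+03]
 [ 0.00000000e+00  0.00000000e+00  0.00000000e+00  1.00000000e+00]]
top [[349.57382085   0.         255.75060249]
 [  0.         349.57382085 186.59555358]
 [  0.           0.           1.        ]] [[-5.70880244e-03 -9.98940846e-01  4.56573747e-02  4.76367799e+02]
 [-9.99966000e-01  5.97444155e-03  5.68375535e-03 -3.51515461e+01]
 [-5.95051270e-03 -4.56233749e-02 -9.98940989e-01  1.19701395e+03]
 [ 0.00000000e+00  0.00000000e+00  0.00000000e+00  1.00000000e+00]]
```

View pics/top0.png

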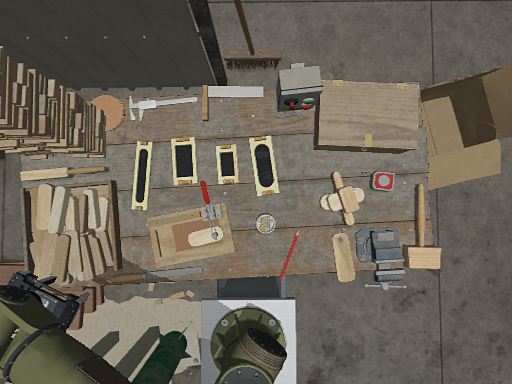

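View pics/scene0.png

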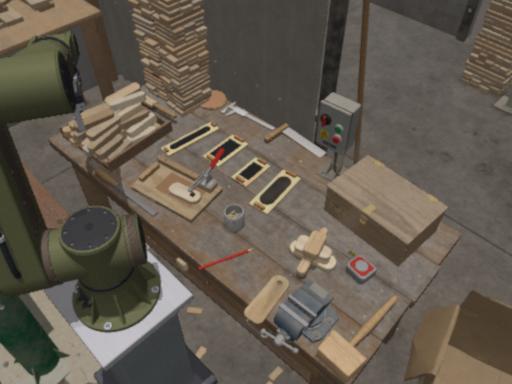

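The top view shows the boards at px (143,175) grip, (184,160) wedge, (227,163) block and (264,165) brush. The stack is at (345,197), the tape at (383,181) and the cup at (265,224). Next I'll zoom in and measure.

```bash
cat > h.py <<'E'
import cv2,numpy as np
from cell import manip,camera,calibration
def snap(n,tag):
    c=calibration(n); p,d=camera(n); b=cv2.cvtColor(p,cv2.COLOR_RGB2BGR)
    return b,d,c
def world(uv,z,c):
    uv=np.atleast_2d(np.asarray(uv,float)); K=c["K"];T=c["world_from_camera"]
    r=np.c_[(uv-[K[0,2],K[1,2]])/[K[0,0],K[1,1]],np.ones(len(uv))]@T[:3,:3].T
    return T[:3,3]+r*((z-T[2,3])/r[:,2])[:,None]
def cloud(d,c):
    K=c["K"];T=c["world_from_camera"];v,u=np.mgrid[:d.shape[0],:d.shape[1]]
    P=np.stack([(u-K[0,2])/K[0,0]*d,(v-K[1,2])/K[1,1]*d,d],-1)
    return P@T[:3,:3].T+T[:3,3]
E
python3 - <<'E'
from h import *
z=np.load("top0.npz");p=cv2.cvtColor(z['p'],cv2.COLOR_RGB2BGR);d=z['d'];c=calibration("top")
P=cloud(d,c)
a=cv2.resize(p[130:220,120:290],None,fx=4.7,fy=4.7,interpolation=cv2.INTER_CUBIC);cv2.imwrite("pics/boards.png",a)
a=cv2.resize(p[160:235,300:410],None,fx=7,fy=7,interpolation=cv2.INTER_CUBIC);cv2.imwrite("pics/stack.png",a)
hsv=cv2.cvtColor(p,cv2.COLOR_BGR2HSV)
m=(hsv[...,2]<60).astype(np.uint8);m[:, :120]=0;m[:,290:]=0;m[:130]=0;m[215:]=0
for k in cv2.findContours(m,cv2.RETR_EXTERNAL,cv2.CHAIN_APPROX_NONE)[0]:
    if cv2.contourArea(k)<150: continue
    r=cv2.minAreaRect(k); 
    W=world(k.reshape(-1,2),12,c)[:,:2].astype(np.float32); rw=cv2.minAreaRect(W)
    print("pad px",r,"world",rw, "h",np.median(P[...,2][m>0]))
Z=P[...,2]
for v in range(168,226,2): print(v,' '.join('%3d'%q for q in Z[v,312:400:2]))
E
```

```text
pad px ((227.02413940429688, 163.7896728515625), (23.003599166870117, 12.207686424255371), 85.2363510131836) world ((608.8795776367188, 68.96979522705078), (78.66646575927734, 41.57357406616211), 4.586999416351318) h 12.405217680739042
pad px ((141.45172119140625, 175.07933044433594), (7.557138919830322, 52.23561096191406), 4.763641834259033) world ((572.4624633789062, 360.5827331542969), (25.86762046813965, 178.0942840576172), 85.7353515625) h 12.405217680739042
pad px ((263.7335205078125, 165.3899688720703), (42.0297966003418, 14.191237449645996), 81.46923065185547) world ((602.7866821289062, -55.9498291015625), (143.52252197265625, 48.27545928955078), 8.1649808883667) h 12.405217680739042
pad px ((183.82101440429688, 160.63619995117188), (31.06438636779785, 15.532193183898926), 86.42366790771484) world ((620.6329345703125, 216.31735229492188), (106.44715881347656, 52.99183654785156), 3.715315103530884) h 12.405217680739042
168   2  -1  -4   0   1   0   0   3  -3   2  -3   0   0   1   2   0  -3   3   0  -1   3   2  -1  -1   2   4   1  -2   0  -1   1   0   0   0  -1  -2   2   0   0 
[... 4363 characters left out ...]
 -1   0   2  -3   0  -2   0   1   2  -2   0   0  35  37  40  43  44   0   0   2   0   0   2   0   1   0  -2  -1  -1  -5   0   1   2   3   1  -2   4   0   0   1
220   2   2   0   1   1   0  -1  -2   0   0   0  -1   3   1  -3   3  25  43  41  40  43   3  -1  -4   5   0  -3  -2   0  -5  -5   0   0   0   2  -1   0  -2   3   2   1   1   0   1
222  -1   0   1   0   1   3   1 1197   2  -2   0   0   1   3   4   1   3  37  43  38  42   0   1   0  -3  -4   1  -4  -2   0   3  -4 -17  -8  -4   0   0   0   1   2  -2   1   0   1
224  -2   3   0   0   1   4   0   3   0   2  -1  -2   3   0  -3 -12  -7  -3  41  36  39   0   1  -3  -3   0   2  -2  -1  -1   7  -1  -1   0  -3   1  -1   0   3  -1  -2   1   0   0
```

View pics/boards.png

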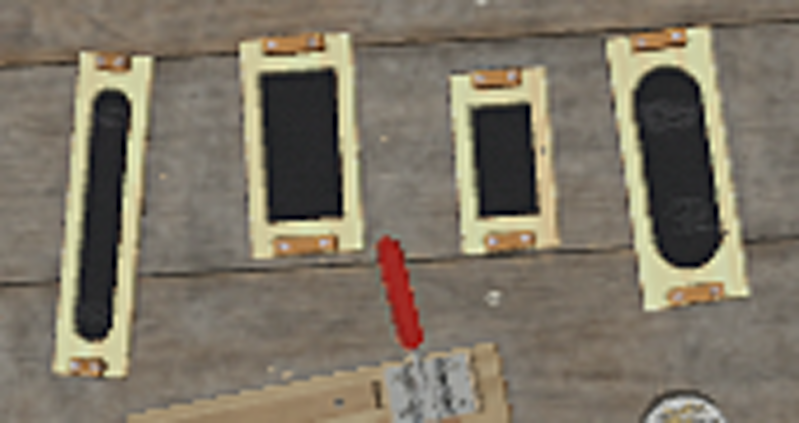

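View pics/stack.png

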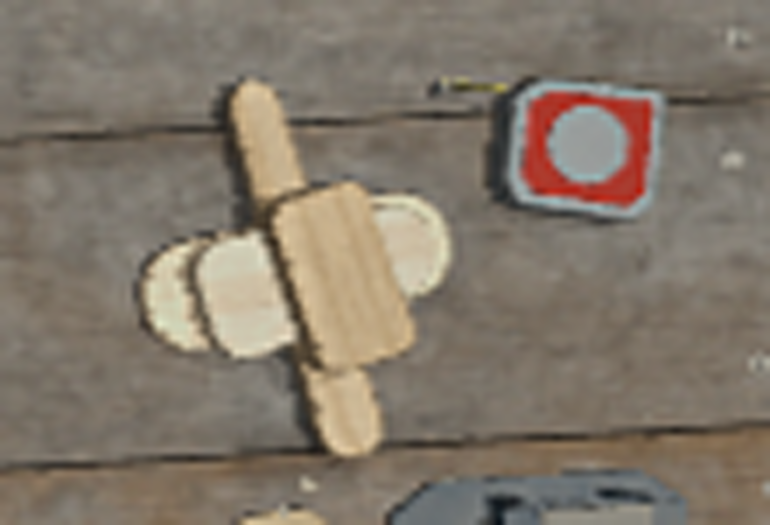

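The zoomed views confirm the layout. Pads have the right sizes at z≈12, block top is at z≈86, and the wedge lies crosswise below it. Next: blank poses, obstacle heights and a move planner.

```bash
cat >> h.py <<'E'
from scipy.spatial.transform import Rotation as Ro
def pose():
    s=manip.read_state(); R=Ro.from_euler('xyz',s['eef_rot']); return np.array(s['eef_pos']),R,s
def jaw(R): 
    z=R.as_matrix()[:,2]; return np.degrees(np.arctan2(z[1],z[0]))
def plan(wps,half=False,step=6.0,ang=10.0):
    """wps: list of (x,y,z,jawheading deg or None). prints rows"""
    p,R,s=pose(); print("t%.2f"%s['clock'],"at",p.round(1),"jaw %.1f"%jaw(R),"gap %.1f"%s['finger_gap'],"j",s['joints'].round(2),"F",np.round(s['wrist_force'],1))
    for (x,y,z,h) in wps:
        T=np.array([x,y,z],float)
        h0=jaw(R); d=0 if h is None else (h-h0+90)%180-90
        if half: d=d-180*np.sign(d)
        # vertical target attitude
        h1=np.radians(h0+d); zc=np.array([np.cos(h1),np.sin(h1),0]); xc=np.array([0,0,-1.]); yc=np.cross(zc,xc)
        RT=Ro.from_matrix(np.c_[xc,yc,zc])
        rv=(R.inv()*RT).as_rotvec(degrees=True)
        dist=np.linalg.norm(T-p)/10; n=max(1,int(np.ceil(max(dist/step,np.abs(rv).max()/ang)-1e-6)))
        print("-> ",T,"n=",n)
        for i in range(n):
            dr=R.inv().apply((T-p)/(n-i))/10; dr=np.round(dr,2)
            rv=(R.inv()*RT).as_rotvec(degrees=True)/(n-i); rv=np.round(rv,1)
            print("  turn",(rv+0.).tolist()," dp",(dr+0.).tolist())
            p=p+R.apply(dr*10); R=R*Ro.from_rotvec(rv,degrees=True)
def rect(W):
    r=cv2.minAreaRect(np.asarray(W,np.float32)); b=cv2.boxPoints(r); e=[b[1]-b[0],b[2]-b[1]]; L=[np.linalg.norm(q) for q in e]
    l=e[int(L[1]>L[0])]; return np.round(r[0],1),np.round(sorted(L),1),round(float(np.degrees(np.arctan2(l[1],l[0]))%180),1)
E
python3 - <<'E'
from h import *
z=np.load("top0.npz");d=z['d'];c=calibration("top");P=cloud(d,c);Z=P[...,2]
T=np.load("top0.npz")
def blob(lo,hi,zz,name):
    m=((Z>lo)&(Z<hi)).astype(np.uint8);m[:,:312]=0;m[:,368:]=0;m[:165]=0;m[232:]=0
    m=cv2.medianBlur(m,3)
    k=max(cv2.findContours(m,cv2.RETR_EXTERNAL,cv2.CHAIN_APPROX_NONE)[0],key=cv2.contourArea)
    f=np.argwhere(m>0)[:,::-1]
    W=world(k.reshape(-1,2),zz,c)[:,:2]
    print(name,rect(W),"centroid",world(f.mean(0),zz,c)[0].round(1))
blob(75,99,86,"block"); blob(48,66,56,"wedge"); blob(30,48,40,"grip"); blob(9,26,18,"brush")
m=(Z>60)&(Z<400); m[:100]=0
n,l,st,ce=cv2.connectedComponentsWithStats(m.astype(np.uint8))
for i in range(1,n):
    if st[i,4]>20: 
        q=P[l==i]; print("tall px",ce[i].round(),q[:,:2].min(0).round(),q[:,:2].max(0).round(),"zmax",np.percentile(q[:,2],98).round())
plan([(470,-290,220,75)])
E
```

```text
block (array([ 485.5, -321.1]), array([47.9, 81.1], dtype=float32), 18.6) centroid [ 485.7 -321.4   86. ]
wedge (array([ 477. , -283.7]), array([38.2, 55.4], dtype=float32), 17.5) centroid [ 482.9 -303.6   56. ]
grip (array([ 550.6, -297.9]), array([24.9, 59. ], dtype=float32), 16.2) centroid [ 490.2 -314.3   40. ]
brush (array([ 478.1, -258.6]), array([29.4, 50.7], dtype=float32), 3.5) centroid [ 470.9 -304.3   18. ]
tall px [ 57. 129.] [630. 473.] [796. 730.] zmax 392.0
tall px [362. 123.] [ 639. -534.] [808. -92.] zmax 269.0
tall px [208. 206.] [361.  99.] [547. 148.] zmax 117.0
tall px [ 61. 248.] [174. 401.] [540. 705.] zmax 370.0
tall px [348. 199.] [ 445. -354.] [ 528. -291.] zmax 90.0
tall px [265. 223.] [378. -90.] [439. -29.] zmax 71.0
tall px [386. 256.] [ 200. -483.] [ 386. -393.] zmax 112.0
tall px [400. 286.] [ 202. -501.] [ 216. -463.] zmax 76.0
tall px [250. 357.] [ -33. -110.] [130.  88.] zmax 308.0
t0.10 at [242.5 493.4 205. ] jaw 63.8 gap 94.0 j [ 1.05  0.3   1.52  0.    1.32 -0.07] F [ 0.5  0.5 -0.1]
->  [ 470. -290.  220.] n= 14
  turn [-0.8, 0.0, 0.0]  dp [-0.1, -3.93, -4.31]
  turn [-0.8, 0.0, 0.0]  dp [-0.1, -3.87, -4.36]
  turn [-0.8, 0.0, 0.0]  dp [-0.1, -3.8, -4.41]
  turn [-0.8, 0.0, 0.0]  dp [-0.1, -3.74, -4.47]
  turn [-0.8, 0.0, 0.0]  dp [-0.1, -3.68, -4.52]
  turn [-0.8, 0.0, 0.0]  dp [-0.11, -3.62, -4.57]
  turn [-0.8, 0.0, 0.0]  dp [-0.1, -3.55, -4.62]
  turn [-0.8, 0.0, 0.0]  dp [-0.11, -3.49, -4.67]
  turn [-0.8, 0.0, 0.0]  dp [-0.1, -3.42, -4.71]
  turn [-0.8, 0.0, 0.0]  dp [-0.11, -3.36, -4.76]
  turn [-0.8, 0.0, 0.0]  dp [-0.1, -3.29, -4.81]
  turn [-0.8, 0.0, 0.0]  dp [-0.11, -3.22, -4.85]
  turn [-0.8, 0.0, 0.0]  dp [-0.1, -3.15, -4.9]
  turn [-0.8, -0.1, 0.0]  dp [-0.11, -3.09, -4.94]
```

```bash
sed -i 's/(h-h0+90)%180-90/(h-h0+180)%360-180/; s/        if half.*//' h.py
python3 - <<'E'
from h import *
plan([(500,340,270,0),(510,80,270,-60),(486,-321,260,-71.4)])
E
```

```text
t0.10 at [242.5 493.4 205. ] jaw 63.8 gap 94.0 j [ 1.05  0.3   1.52  0.    1.32 -0.07] F [ 0.5  0.5 -0.1]
->  [500. 340. 270.] n= 7
  turn [9.1, 0.0, 0.0]  dp [-0.93, -4.27, -0.34]
  turn [9.1, 0.0, 0.0]  dp [-0.93, -4.27, 0.33]
  turn [9.1, 0.0, 0.0]  dp [-0.93, -4.16, 1.01]
  turn [9.1, 0.0, 0.0]  dp [-0.93, -3.95, 1.65]
  turn [9.1, 0.0, 0.0]  dp [-0.93, -3.64, 2.25]
  turn [9.2, 0.0, 0.0]  dp [-0.93, -3.24, 2.8]
  turn [9.1, 0.0, 0.0]  dp [-0.92, -2.75, 3.29]
->  [510.  80. 270.] n= 7
  turn [8.6, 0.0, 0.0]  dp [0.0, -3.71, 0.14]
  turn [8.6, 0.0, 0.0]  dp [0.0, -3.65, 0.69]
  turn [8.6, 0.0, 0.0]  dp [0.0, -3.51, 1.23]
  turn [8.6, 0.0, 0.0]  dp [0.0, -3.28, 1.75]
  turn [8.5, 0.0, 0.0]  dp [0.01, -2.99, 2.22]
  turn [8.6, 0.0, 0.0]  dp [0.0, -2.62, 2.63]
  turn [8.5, 0.0, 0.1]  dp [0.01, -2.2, 2.99]
->  [ 486. -321.  260.] n= 7
  turn [1.6, 0.0, 0.0]  dp [0.14, -3.16, 4.79]
  turn [1.6, 0.0, 0.0]  dp [0.14, -3.03, 4.87]
  turn [1.6, 0.0, 0.0]  dp [0.14, -2.89, 4.96]
  turn [1.7, 0.0, 0.0]  dp [0.14, -2.75, 5.04]
  turn [1.6, 0.0, 0.0]  dp [0.14, -2.6, 5.12]
  turn [1.7, 0.0, 0.0]  dp [0.15, -2.46, 5.18]
  turn [1.6, 0.0, -0.1]  dp [0.14, -2.31, 5.26]
```

>>> jog_arm --turn '[[9,0,0],[9,0,0],[9,0,0],[9,0,0],[9,0,0],[9,0,0],[9,0,0],[0,0,0]]' --dp '[[-0.9,-4.3,-0.3],[-0.9,-4.3,0.3],[-0.9,-4.2,1],[-0.9,-4,1.7],[-0.9,-3.6,2.3],[-0.9,-3.2,2.8],[-0.9,-2.8,3.3],[0,0,0]]' --gripper '[0,0,0,0,0,0,0,0]' --grip_force 25

```text
clock: 1.1
eef_pos: [507.6, 332.2, 266.5]
eef_rot: [-2.322, 1.564, -2.343]
wrist_force: [0.0, 0.2, -0.7]
finger_gap: 94.1
```

Run:
```python
from h import *
b,d,c=snap("wrist","");np.savez("w1.npz",p=b,d=d,K=c["K"],T=c["world_from_camera"]);cv2.imwrite("pics/w1.png",b)
print(c["K"],c["world_from_camera"])
plan([(510,80,270,-60),(486,-321,260,-71.4)])
```

```text
[[268.91497104   0.         258.64753957]
 [  0.         268.91497104 196.17946953]
 [  0.           0.           1.        ]] [[ 9.99766367e-01 -1.87105678e-02 -1.08225154e-02  5.10568786e+02]
 [-2.09748029e-02 -9.60750888e-01 -2.76618490e-01  4.12153268e+02]
 [-5.22205222e-03  2.76780863e-01 -9.60918875e-01  4.45489008e+02]
 [ 0.00000000e+00  0.00000000e+00  0.00000000e+00  1.00000000e+00]]
t1.15 at [506.4 333.  266.2] jaw -1.0 gap 94.1 j [ 0.52  0.4   1.25 -0.    1.5   0.54] F [ 0.2 -0.9 -0. ]
->  [510.  80. 270.] n= 6
  turn [9.8, 0.0, 0.1]  dp [-0.04, -4.22, 0.13]
  turn [9.8, 0.0, 0.1]  dp [-0.05, -4.13, 0.85]
  turn [9.9, 0.0, 0.1]  dp [-0.06, -3.93, 1.54]
  turn [9.8, -0.1, 0.1]  dp [-0.06, -3.6, 2.19]
  turn [9.9, 0.0, 0.0]  dp [-0.06, -3.18, 2.77]
  turn [9.8, -0.1, 0.1]  dp [-0.07, -2.65, 3.28]
->  [ 486. -321.  260.] n= 7
  turn [1.6, 0.0, 0.0]  dp [0.14, -3.16, 4.79]
  turn [1.6, 0.0, 0.0]  dp [0.14, -3.03, 4.87]
  turn [1.6, 0.0, 0.0]  dp [0.15, -2.89, 4.96]
  turn [1.7, 0.0, 0.0]  dp [0.14, -2.75, 5.04]
  turn [1.6, 0.0, 0.0]  dp [0.15, -2.6, 5.11]
  turn [1.7, 0.0, 0.0]  dp [0.14, -2.46, 5.19]
  turn [1.6, 0.0, 0.0]  dp [0.15, -2.31, 5.25]
```

View pics/w1.png

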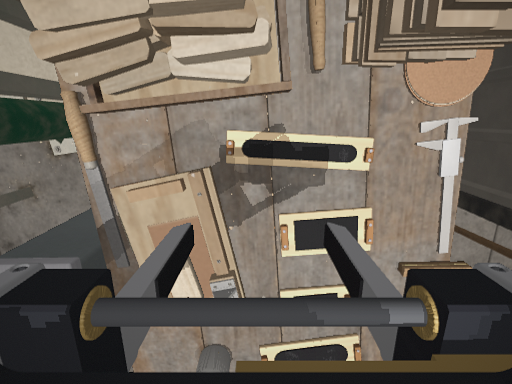

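Wrist view: the grip pad spans px (243–357,151), the wedge pad is around (325,233), and the block and brush boards are partly hidden behind the fingers. I'll measure the two visible pads.

```bash
cat >> h.py <<'E'
def pads(b,c,zz,box,thr=45,minA=400):
    g=b.max(2); m=(g<thr).astype(np.uint8); x0,y0,x1,y1=box; mm=np.zeros_like(m);mm[y0:y1,x0:x1]=m[y0:y1,x0:x1]
    for k in cv2.findContours(mm,cv2.RETR_EXTERNAL,cv2.CHAIN_APPROX_NONE)[0]:
        if cv2.contourArea(k)<minA: continue
        f=np.zeros_like(m);cv2.drawContours(f,[k],-1,1,-1); W=world(np.argwhere(f>0)[:,::-1],zz,c)[:,:2]
        print("pad px",k.reshape(-1,2).mean(0).round(),rect(W))
E
python3 - <<'E'
from h import *
z=np.load("w1.npz");c=dict(K=z['K'],world_from_camera=z['T'])
pads(z['p'],c,12,(225,130,380,300))
E
```

```text
pad px [315. 284.] (array([584.1, 162. ]), array([151.1, 289.4], dtype=float32), 179.0)
pad px [292. 150.] (array([553.5, 363.3]), array([ 26.8, 145.6], dtype=float32), 175.8)
```

>>> jog_arm --turn '[[9.8,0,0],[9.8,0,0],[9.8,0,0],[9.8,0,0],[9.8,0,0],[9.8,0,0],[0,0,0]]' --dp '[[0,-4.2,0.1],[0,-4.1,0.8],[0,-3.9,1.5],[0,-3.6,2.2],[0,-3.2,2.8],[0,-2.6,3.3],[0,0,0]]' --gripper '[0,0,0,0,0,0,0]'

```text
clock: 2.02
eef_pos: [502.8, 79.5, 264.5]
eef_rot: [-1.587, 1.559, -2.643]
wrist_force: [-0.3, -0.1, 0.2]
finger_gap: 94.1
```

Run:
```python
from h import *
b,d,c=snap("wrist","");np.savez("w2.npz",p=b,d=d,K=c["K"],T=c["world_from_camera"]);cv2.imwrite("pics/w2.png",b)
plan([(470,-100,260,-71.4),(470,-300,260,-71.4)])
pads(b,c,12,(0,0,512,250))
```

```text
t2.08 at [502.8  80.7 264.4] jaw -60.3 gap 94.1 j [ 0.09  0.17  1.54 -0.    1.44  1.14] F [-0.9  0.4 -0.4]
->  [ 470. -100.  260.] n= 4
  turn [2.8, 0.0, 0.2]  dp [0.14, -2.95, 3.52]
  turn [2.8, 0.0, 0.2]  dp [0.13, -2.77, 3.66]
  turn [2.7, 0.0, 0.1]  dp [0.13, -2.59, 3.79]
  turn [2.8, 0.0, 0.2]  dp [0.12, -2.41, 3.9]
->  [ 470. -300.  260.] n= 4
  turn [0.0, 0.0, 0.0]  dp [0.0, -1.59, 4.74]
  turn [0.0, 0.0, 0.0]  dp [0.0, -1.59, 4.74]
  turn [0.0, 0.0, 0.0]  dp [0.01, -1.59, 4.74]
  turn [0.0, 0.0, 0.0]  dp [0.0, -1.59, 4.74]
```

View pics/w2.png

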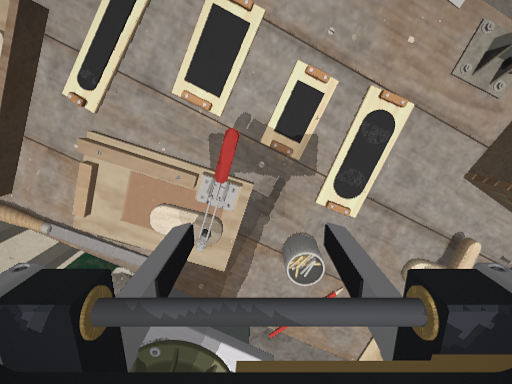

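The wrist view shows the wedge pad (217,50), block pad (300,110), brush pad (364,153), and the grip pad cut off at (108,40). I'll use a better threshold than the first one, which merged shadow.

Run:
```python
from h import *
z=np.load("w2.npz");c=dict(K=z['K'],world_from_camera=z['T'])
for box in [(183,0,255,105),(278,75,335,145),(325,95,405,205)]:
  for t in (50,65):
    pads(z['p'],c,12,box,thr=t,minA=600)
z=np.load("w1.npz");c=dict(K=z['K'],world_from_camera=z['T'])
for box in [(228,135,375,168),(288,212,370,252)]:
  for t in (40,55,70):
    pads(z['p'],c,12,box,thr=t,minA=600)
```

```text
pad px [216.  50.] (array([621.8, 216.8]), array([ 55.5, 107.6], dtype=float32), 3.6)
pad px [216.  50.] (array([622. , 216.8]), array([ 55.5, 108.1], dtype=float32), 3.6)
pad px [299. 111.] (array([609.7,  69.7]), array([44.2, 80.3], dtype=float32), 4.5)
pad px [364. 154.] (array([604. , -55.2]), array([ 51.3, 146.8], dtype=float32), 7.9)
pad px [286. 150.] (array([550.2, 363.6]), array([ 26.7, 139. ], dtype=float32), 175.9)
pad px [299. 150.] (array([571.9, 362. ]), array([ 27.2, 182.5], dtype=float32), 175.7)
pad px [299. 150.] (array([572. , 362.1]), array([ 27.5, 182.8], dtype=float32), 175.9)
pad px [327. 232.] (array([621.6, 213.5]), array([ 65.2, 108.2], dtype=float32), 3.6)
pad px [327. 232.] (array([621.5, 213.5]), array([ 65.2, 108.3], dtype=float32), 3.5)
```

>>> jog_arm --turn '[[2.8,0,0],[2.8,0,0],[2.8,0,0],[2.8,0,0],[0,0,0],[0,0,0],[0,0,0],[0,0,0]]' --dp '[[0.1,-2.9,3.5],[0.1,-2.8,3.7],[0.1,-2.6,3.8],[0.1,-2.4,3.9],[0,-1.6,4.7],[0,-1.6,4.7],[0,-1.6,4.7],[0,0,0]]' --gripper '[0,0,0,0,0,0,0,0]'

```text
clock: 3.08
eef_pos: [474.2, -245.8, 260.2]
eef_rot: [-1.712, 1.558, -2.926]
wrist_force: [-0.4, 0.8, -0.4]
finger_gap: 94.2
```

Run:
```python
from h import *
b,d,c=snap("wrist","");np.savez("w3.npz",p=b,d=d,K=c["K"],T=c["world_from_camera"]);cv2.imwrite("pics/w3.png",b)
plan([(485.6,-321,200,-71.4)])
```

```text
t3.12 at [ 474.4 -244.4  260.4] jaw -69.5 gap 93.8 j [-0.54  0.23  1.48 -0.01  1.44  0.67] F [1.7 0.1 0.5]
->  [ 485.6 -321.   200. ] n= 2
  turn [1.0, 0.0, 0.3]  dp [3.02, -0.78, 3.79]
  turn [0.9, -0.1, 0.4]  dp [3.02, -0.73, 3.8]
```

View pics/w3.png

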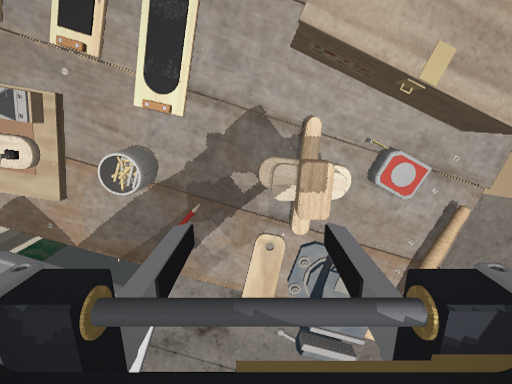

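Top and wrist measurements of the boards agree to about 1 mm. In this wrist view the stack is at px (308,175), with the block as the upper piece. I'll measure it by depth.

```bash
cat >> h.py <<'E'
def layer(d,c,lo,hi,zz,ctr,rad=140,name=""):
    P=cloud(d,c);Z=P[...,2]
    m=((Z>lo)&(Z<hi)&(d>0)&(np.hypot(P[...,0]-ctr[0],P[...,1]-ctr[1])<rad)).astype(np.uint8); m=cv2.medianBlur(m,3)
    ks=[k for k in cv2.findContours(m,cv2.RETR_EXTERNAL,cv2.CHAIN_APPROX_NONE)[0] if cv2.contourArea(k)>40]
    for k in ks:
        f=np.zeros_like(m);cv2.drawContours(f,[k],-1,1,-1); f&=m
        q=np.argwhere(f>0)[:,::-1]; W=world(q,zz,c)[:,:2]
        print(name,"px",q.mean(0).round(),rect(W),"cen",W.mean(0).round(1),"z",np.median(Z[f>0]).round(1),"n",len(q))
E
python3 - <<'E'
from h import *
z=np.load("w3.npz");c=dict(K=z['K'],world_from_camera=z['T'])
layer(z['d'],c,78,96,86,(486,-310),100,"block")
layer(z['d'],c,50,66,56,(486,-310),100,"wedge")
layer(z['d'],c,33,48,40,(486,-310),100,"grip")
E
```

```text
block px [315. 190.] (array([ 486.1, -322.3]), array([46.4, 81.9], dtype=float32), 17.9) cen [ 487.3 -321.9] z 86.1 n 1948
wedge px [338. 186.] (array([ 500.6, -361.6]), array([19.5, 40.9], dtype=float32), 17.9) cen [ 500.5 -360.6] z 56.2 n 320
wedge px [285. 182.] (array([ 477.4, -284.3]), array([37.6, 54.9], dtype=float32), 16.9) cen [ 478.  -284.7] z 56.2 n 893
grip px [299. 224.] (array([ 425.1, -334.1]), array([28.9, 46. ], dtype=float32), 20.5) cen [ 418.6 -334.6] z 40.1 n 304
grip px [311. 139.] (array([ 549.4, -299.7]), array([25. , 59.8], dtype=float32), 15.3) cen [ 548.4 -299.8] z 40.1 n 676
```

>>> jog_arm --turn '[[1,0,0.3],[0.9,0,0.3],[0,0,0]]' --dp '[[3,-0.8,3.8],[3,-0.7,3.8],[0,0,0]]' --gripper '[0,0,0]'

```text
clock: 3.5
eef_pos: [489.2, -316.4, 199.4]
eef_rot: [3.036, 1.569, 1.801]
wrist_force: [0.0, 0.2, 0.5]
finger_gap: 93.9
```

Run:
```python
from h import *
b,d,c=snap("wrist","");np.savez("w4.npz",p=b,d=d,K=c["K"],T=c["world_from_camera"]);cv2.imwrite("pics/w4.png",b)
layer(d,c,78,96,86,(486,-310),100,"block")
layer(d,c,50,66,56,(486,-310),100,"wedge")
plan([(485.6,-321,120,-71.4),(485.6,-321,62,-71.4)])
```

```text
block px [264. 196.] (array([ 486.5, -323.6]), array([45. , 81.6], dtype=float32), 18.4) cen [ 487.8 -322.8] z 86.2 n 2738
wedge px [293. 190.] (array([ 500.6, -358.9]), array([24.9, 42.4], dtype=float32), 20.7) cen [ 500.  -358.1] z 56.2 n 598
wedge px [231. 187.] (array([ 477.2, -283.4]), array([32.8, 56.2], dtype=float32), 16.9) cen [ 477.6 -283.7] z 56.2 n 1111
t3.55 at [ 489.7 -315.7  201. ] jaw -70.7 gap 93.6 j [-0.64  0.38  1.43  0.    1.33  0.6 ] F [ 0.6 -0.1  0.6]
->  [ 485.6 -321.   120. ] n= 2
  turn [0.4, 0.0, 0.0]  dp [4.05, -0.29, 0.18]
  turn [0.3, 0.0, -0.1]  dp [4.05, -0.28, 0.19]
->  [ 485.6 -321.    62. ] n= 1
  turn [0.0, 0.0, 0.0]  dp [5.8, 0.0, 0.0]
```

View pics/w4.png

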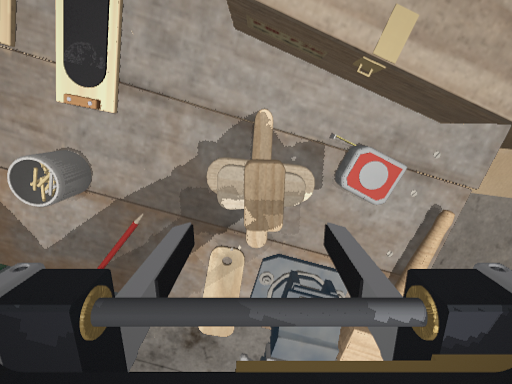

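Block: centre (486.3, −322.4), length heading 18.2°, top at 86, and sizes match. I'll descend with the tip at z≈62, above the wedge top at 56.

>>> jog_arm --turn '[[0.5,0,0],[0.5,0,0],[0,0,0]]' --dp '[[4,-0.3,0.25],[4,-0.25,0.25],[0,0,0]]' --gripper '[0,0,0]'

```text
clock: 3.92
eef_pos: [489.5, -317.0, 123.7]
eef_rot: [0.895, 1.564, -0.348]
wrist_force: [-0.7, 0.1, 0.4]
finger_gap: 93.9
```

Run:
```python
from h import *
plan([(486.3,-322.4,95,-71.8),(486.3,-322.4,62,-71.8)])
```

```text
t3.92 at [ 489.5 -317.   123.7] jaw -71.2 gap 93.9 j [-0.64  0.45  1.52  0.    1.17  0.6 ] F [-0.7  0.1  0.4]
->  [ 486.3 -322.4   95. ] n= 1
  turn [0.6, 0.2, -0.3]  dp [2.87, -0.5, 0.4]
->  [ 486.3 -322.4   62. ] n= 1
  turn [0.0, 0.0, 0.0]  dp [3.3, 0.0, 0.0]
```

>>> jog_arm --turn '[[0.6,0,-0.3],[0,0,0],[0,0,0]]' --dp '[[1.5,-0.5,0.4],[0,0,0],[0,0,0]]' --gripper '[0,0,0]'

```text
clock: 4.3
eef_pos: [488.3, -322.0, 112.9]
eef_rot: [0.362, 1.561, -0.888]
wrist_force: [-0.3, 0.3, 0.1]
finger_gap: 93.8
```

Run:
```python
from h import *
plan([(486.3,-322.4,95,-71.8),(486.3,-322.4,62,-71.8)])
b,d,c=snap("wrist","")
layer(d,c,78,96,86,(486,-310),100,"block")
plan([(486.3,-322.4,95,-71.8),(486.3,-322.4,62,-71.8)])
```

```text
t4.30 at [ 488.3 -322.   112.9] jaw -71.6 gap 93.8 j [-0.64  0.46  1.53 -0.    1.15  0.61] F [-0.3  0.3  0.1]
->  [ 486.3 -322.4   95. ] n= 1
  turn [0.2, 0.5, -0.2]  dp [1.79, -0.21, -0.04]
->  [ 486.3 -322.4   62. ] n= 1
  turn [0.0, 0.0, 0.0]  dp [3.3, 0.0, 0.0]
block px [259. 220.] (array([ 486.9, -323.3]), array([45.4, 82.3], dtype=float32), 18.0) cen [ 488.7 -322.6] z 86.1 n 5119
t4.35 at [ 488.2 -321.9  112.7] jaw -71.6 gap 93.7 j [-0.64  0.46  1.53 -0.    1.15  0.61] F [-0.6  0.1  1.1]
->  [ 486.3 -322.4   95. ] n= 1
  turn [0.2, 0.5, -0.2]  dp [1.77, -0.2, -0.03]
->  [ 486.3 -322.4   62. ] n= 1
  turn [0.0, 0.0, 0.0]  dp [3.3, 0.0, 0.0]
```

>>> jog_arm --turn '[[0,0.3,0],[0,0,0],[0,0,0],[0,0,0]]' --dp '[[2.5,-0.15,0],[1.5,0,0],[0.8,0,0],[0,0,0]]' --gripper '[0,0,0,0]'

```text
clock: 4.85
eef_pos: [488.1, -323.4, 65.6]
eef_rot: [0.667, 1.562, -0.583]
wrist_force: [0.8, -0.2, -1.3]
finger_gap: 94.4
```

Run:
```python
from h import *
plan([(486.3,-322.4,62,-71.8)])
```

```text
t4.85 at [ 488.1 -323.4   65.6] jaw -71.6 gap 94.4 j [-0.65  0.52  1.56  0.    1.05  0.6 ] F [ 0.8 -0.2 -1.3]
->  [ 486.3 -322.4   62. ] n= 1
  turn [0.2, 0.4, -0.3]  dp [0.35, -0.14, -0.15]
```

>>> jog_arm --turn '[[0,0.3,-0.2],[0,0,0],[0,0,0],[0,0,0],[0,0,0],[0,0,0]]' --dp '[[0.3,-0.1,-0.1],[0,0,0],[0,0,0],[0,0,0],[0,0,0],[0,0,0]]' --gripper '[0,0.35,0.45,0.6,0.6,0.6]' --grip_force 20

```text
clock: 5.6
eef_pos: [487.5, -323.2, 64.1]
eef_rot: [0.737, 1.566, -0.513]
wrist_force: [0.0, -0.6, -0.3]
finger_gap: 47.3
```

Run:
```python
from h import *
plan([(486.3,-322.4,220,-71.8)])
```

```text
t5.60 at [ 487.5 -323.2   64.1] jaw -71.6 gap 47.3 j [-0.65  0.52  1.56  0.    1.06  0.6 ] F [ 0.  -0.6 -0.3]
->  [ 486.3 -322.4  220. ] n= 3
  turn [0.1, 0.1, -0.1]  dp [-5.2, -0.01, -0.02]
  turn [0.0, 0.0, 0.0]  dp [-5.19, -0.02, -0.03]
  turn [0.1, 0.1, -0.1]  dp [-5.2, -0.02, -0.02]
```

>>> jog_arm --turn '[[0,0,0],[0,0,0],[0,0,0]]' --dp '[[0,0,0],[0,0,0],[-0.5,0,0]]' --gripper '[1,1,1]' --grip_force 20

```text
clock: 5.98
eef_pos: [487.2, -323.0, 68.9]
eef_rot: [0.771, 1.567, -0.479]
wrist_force: [0.6, 0.3, 0.2]
finger_gap: 46.1
```

>>> jog_arm --turn '[[0,0,0],[0,0,0],[0,0,0],[0,0,0]]' --dp '[[-1.5,0,0],[-4,0,0],[-5,0,0],[-4,0,0]]' --gripper '[1,1,1,1]'

```text
clock: 6.48
eef_pos: [485.8, -322.1, 219.2]
eef_rot: [1.28, 1.57, 0.029]
wrist_force: [0.6, 0.2, -1.3]
finger_gap: 45.7
```

Run:
```python
from h import *
b,d,c=snap("wrist","");cv2.imwrite("pics/w5.png",b);np.savez("w5.npz",p=b,d=d,K=c["K"],T=c["world_from_camera"])
layer(d,c,48,66,56,(486,-310),100,"wedge")
plan([(480,-50,200,-85.5),(590,69.4,150,-85.5)])
```

```text
wedge px [253. 174.] (array([ 493.2, -317.1]), array([ 52.2, 109.7], dtype=float32), 112.4) cen [ 495.1 -311. ] z 56.2 n 1763
t6.53 at [ 487.1 -323.   224.9] jaw -71.6 gap 45.6 j [-0.65  0.36  1.4   0.    1.38  0.6 ] F [0.1 0.2 5.6]
->  [480. -50. 200.] n= 5
  turn [2.8, 0.1, -0.1]  dp [0.47, 1.58, -5.23]
  turn [2.8, 0.1, -0.1]  dp [0.48, 1.33, -5.3]
  turn [2.8, 0.0, 0.0]  dp [0.49, 1.07, -5.36]
  turn [2.7, 0.1, -0.1]  dp [0.49, 0.8, -5.4]
  turn [2.8, 0.0, 0.0]  dp [0.49, 0.55, -5.43]
->  [590.   69.4 150. ] n= 3
  turn [0.0, 0.0, 0.0]  dp [1.67, 3.97, -3.68]
  turn [0.0, 0.0, 0.0]  dp [1.67, 3.96, -3.68]
  turn [0.0, 0.0, 0.0]  dp [1.66, 3.97, -3.69]
```

View pics/w5.png

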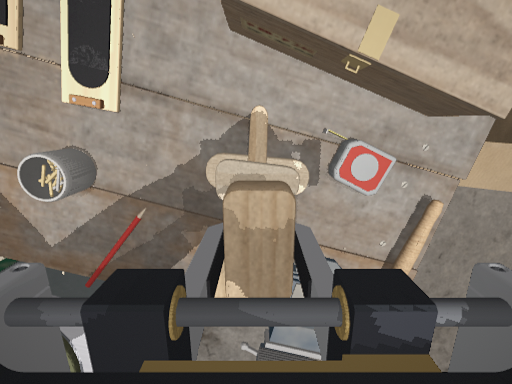

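Block held straight, at gap 46. The wedge stays put in view at px (253,174), heading ~112°. Carry to the block board.

>>> jog_arm --turn '[[2.8,0,0],[2.8,0,0],[2.8,0,0],[2.8,0,0],[2.8,0,0],[0,0,0]]' --dp '[[0.5,1.6,-5.2],[0.5,1.3,-5.3],[0.5,1.1,-5.4],[0.5,0.8,-5.4],[0.5,0.5,-5.4],[0,0,0]]' --gripper '[1,1,1,1,1,1]'

```text
clock: 7.28
eef_pos: [480.5, -43.0, 204.3]
eef_rot: [1.045, 1.553, -0.46]
wrist_force: [0.9, -0.8, 0.2]
finger_gap: 45.9
```

Run:
```python
from h import *
plan([(609.3,69.4,120,-85.5)])
```

```text
t7.28 at [480.5 -43.  204.3] jaw -86.2 gap 45.9 j [-0.16  0.14  1.72 -0.01  1.27  1.34] F [ 0.9 -0.8  0.2]
->  [609.3  69.4 120. ] n= 4
  turn [-0.2, 0.1, -0.2]  dp [2.14, 3.37, -2.61]
  turn [-0.2, 0.1, -0.2]  dp [2.13, 3.38, -2.59]
  turn [-0.1, 0.2, -0.2]  dp [2.12, 3.4, -2.58]
  turn [-0.2, 0.1, -0.3]  dp [2.12, 3.41, -2.56]
```

>>> jog_arm --turn '[[-0.2,0.2,-0.2],[-0.2,0.2,-0.2],[0,0.2,-0.2],[0,0.2,-0.2],[0,0,0],[0,0,0]]' --dp '[[2.1,3.4,-2.6],[2.1,3.4,-2.6],[2.1,3.4,-2.6],[2.1,3.4,-2.6],[0,0,0],[0,0,0]]' --gripper '[1,1,1,1,1,1]'

```text
clock: 8.02
eef_pos: [615.9, 68.1, 123.9]
eef_rot: [1.911, 1.562, 0.413]
wrist_force: [-1.0, -0.6, -0.8]
finger_gap: 46.0
```

Run:
```python
from h import *
plan([(609.3,69.4,50,-85.5)])
b,d,c=snap("wrist","");cv2.imwrite("pics/w6.png",b)
P=cloud(d,c)
for z in (105,120,135): pass
for v in range(190,290,10): print(v,P[v,258].round(0))
```

```text
t8.03 at [615.9  68.1 123.9] jaw -85.8 gap 46.0 j [0.05 0.52 1.41 0.   1.21 1.55] F [-1.  -0.6 -0.8]
->  [609.3  69.4  50. ] n= 2
  turn [-0.2, -0.1, -0.2]  dp [3.69, -0.35, -0.08]
  turn [-0.1, -0.1, -0.3]  dp [3.7, -0.35, -0.09]
190 [654.  71. 145.]
200 [649.  71. 147.]
210 [642.  70. 145.]
220 [635.  70. 145.]
230 [629.  69. 146.]
240 [622.  69. 146.]
250 [615.  68. 146.]
260 [607.  68. 145.]
270 [601.  67. 146.]
280 [592.  67. 145.]
```

View pics/w6.png

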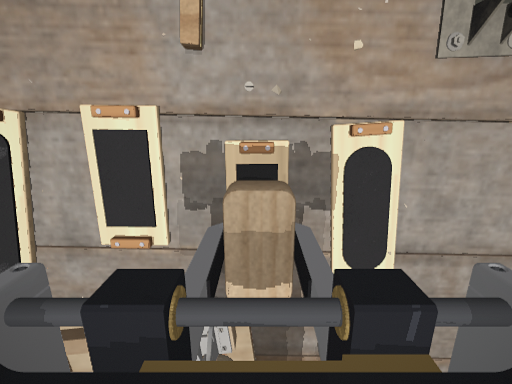

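Block is level (top ≈145.7) and lines up with the board, px (258,240). I'll check its centre and heading from the depth mask while descending.

>>> jog_arm --turn '[[-0.2,0,-0.2],[-0.1,0,-0.2],[0,0,0]]' --dp '[[3.5,-0.35,-0.1],[3.2,-0.3,-0.1],[0,0,0]]' --gripper '[1,1,1]'

```text
clock: 8.45
eef_pos: [610.0, 66.8, 59.7]
eef_rot: [1.924, 1.564, 0.428]
wrist_force: [-0.3, -1.0, 0.8]
finger_gap: 45.7
```

```bash
cat >> h.py <<'E'
def held(b,d,c,zt):
    """far-end of held blank, from depth near zt"""
    P=cloud(d,c); m=(np.abs(P[...,2]-zt)<8)&(d>0); m[:, :180]=0;m[:,345:]=0;m[300:]=0
    m=cv2.medianBlur(m.astype(np.uint8),3)>0
    W=world(np.argwhere(m)[:,::-1],zt,c)[:,:2]; print("held",rect(W),"x",W[:,0].min().round(1),W[:,0].max().round(1),"z",np.median(P[...,2][m]).round(1))
E
python3 - <<'E'
from h import *
p,R,s=pose()
plan([(609.3,69.4,24,-85.5)])
b,d,c=snap("wrist","")
held(b,d,c,p[2]+22)
P=cloud(d,c)
pads(b,c,12,(215,100,300,230),60,50)
layer(d,c,17,25,20,(675,74),40,"far cleat")
E
```

```text
t8.45 at [610.   66.8  59.7] jaw -85.7 gap 45.7 j [0.05 0.58 1.47 0.   1.08 1.54] F [-0.3 -1.   0.8]
->  [609.3  69.4  24. ] n= 1
  turn [-0.2, -0.1, -0.4]  dp [3.57, -0.07, -0.26]
held (array([612.3,  66.9]), array([70.7, 76.8], dtype=float32), 4.4) x 572.5 651.7 z 81.7
pad px [254. 174.] (array([643.8,  72.5]), array([13.1, 44.9], dtype=float32), 94.3)
far cleat px [254. 147.] (array([668.6,  74.6]), array([11.2, 36.4], dtype=float32), 94.3) cen [668.7  74.7] z 20.1 n 670
```

>>> jog_arm --turn '[[-0.2,0,-0.3],[0,0,0],[0,0,0]]' --dp '[[2,-0.1,-0.25],[1,0,0],[0,0,0]]' --gripper '[1,1,1]'

```text
clock: 8.88
eef_pos: [611.5, 69.0, 32.8]
eef_rot: [1.821, 1.562, 0.328]
wrist_force: [-0.5, 0.5, -0.9]
finger_gap: 46.0
```

Run:
```python
from h import *
plan([(609.3,69.4,20,-85.5)])
```

```text
t8.88 at [611.5  69.   32.8] jaw -85.5 gap 46.0 j [0.05 0.62 1.48 0.   1.03 1.54] F [-0.5  0.5 -0.9]
->  [609.3  69.4  20. ] n= 1
  turn [0.0, -0.1, -0.5]  dp [1.28, -0.22, -0.06]
```

>>> jog_arm --turn '[[0,0,-0.3],[0,0,0],[0,0,0],[0,0,0]]' --dp '[[0.6,-0.2,0],[0.3,0,0],[0.2,0,0],[0,0,0]]' --gripper '[1,1,1,1]'

```text
clock: 9.38
eef_pos: [609.8, 68.9, 21.7]
eef_rot: [2.085, 1.566, 0.593]
wrist_force: [0.5, -0.0, -0.7]
finger_gap: 46.0
```

Run:
```python
from h import *
plan([(609.3,69.4,20,-85.5)])
b,d,c=snap("wrist","");p,R,s=pose()
held(b,d,c,p[2]+22)
```

```text
t9.38 at [609.8  68.9  21.7] jaw -85.5 gap 46.0 j [0.05 0.64 1.49 0.   1.01 1.54] F [ 0.5 -0.  -0.7]
->  [609.3  69.4  20. ] n= 1
  turn [0.0, -0.1, -0.2]  dp [0.17, -0.05, -0.05]
held (array([647.1,  61.7]), array([ 67.5, 157.4], dtype=float32), 165.8) x 572.3 728.0 z 43.7
```

>>> jog_arm --turn '[[0,0,0],[0,0,0],[0,0,0]]' --dp '[[0.12,0,-0.05],[0.06,0,0],[0,0,0]]' --gripper '[1,1,1]'

```text
clock: 9.8
eef_pos: [610.0, 69.5, 20.3]
eef_rot: [2.017, 1.566, 0.525]
wrist_force: [-0.4, -0.6, -0.2]
finger_gap: 45.8
```

>>> jog_arm --turn '[[0,0,0],[0,0,0]]' --dp '[[0.08,0,0],[0,0,0]]' --gripper '[1,1]'

```text
clock: 10.05
eef_pos: [610.2, 69.5, 20.3]
eef_rot: [1.956, 1.565, 0.464]
wrist_force: [0.5, -0.1, 0.6]
finger_gap: 46.0
```

>>> jog_arm --turn '[[0,0,0],[0,0,0]]' --dp '[[0.12,0,0],[0,0,0]]' --gripper '[1,1]'

```text
clock: 10.3
eef_pos: [610.5, 69.6, 20.2]
eef_rot: [1.907, 1.565, 0.415]
wrist_force: [0.3, 0.2, -0.5]
finger_gap: 45.7
```

Run:
```python
from h import *
b,d,c=snap("wrist","");P=cloud(d,c)
for v in range(200,290,15): print(v,P[v,250:268].mean(0).round(1))
print(pose()[2])
```

```text
200 [642.9  72.1  42.1]
215 [633.3  71.3  42.1]
230 [623.4  70.6  42.3]
245 [613.   69.8  42.1]
260 [602.4  68.9  42.3]
275 [591.5  68.1  42.4]
{'clock': 10.35, 'joints': array([0.05300233, 0.63953691, 1.4869742 , 0.00255858, 1.00922365,
       1.54380256]), 'qd': array([ 0.00122605,  0.00517546, -0.00053689,  0.00098863, -0.00633084,
       -0.00115703]), 'effort': array([-8.12754733e-02, -6.60287118e+01, -2.96841002e+01, -1.36962105e-02,
        3.99302971e-02,  2.79837521e-03]), 'eef_pos': array([610.51208567,  69.62728734,  20.11214424]), 'eef_rot': array([1.89919048, 1.56454956, 0.40703411]), 'wrist_force': array([0.57652626, 0.62331504, 0.55506971]), 'moment': array([0.05715773, 0.04029426, 0.02460265]), 'finger_gap': 45.99807048823277}
```

Top reads 42.2 (expected 42): seated. Release and rise.

>>> jog_arm --turn '[[0,0,0],[0,0,0],[0,0,0],[0,0,0],[0,0,0],[0,0,0],[0,0,0]]' --dp '[[0,0,0],[0,0,0],[0,0,0],[-1,0,0],[-4,0,0],[-5,0,0],[-5,0,0]]' --gripper '[0.45,0.35,0.3,0.3,0.2,0,0]'

```text
clock: 11.22
eef_pos: [608.0, 69.0, 171.9]
eef_rot: [-2.695, 1.568, 2.096]
wrist_force: [-0.1, 0.5, -0.3]
finger_gap: 91.6
```

Run:
```python
from h import *
b,d,c=snap("wrist","");cv2.imwrite("pics/w7.png",b)
layer(d,c,37,48,42,(609,69),70,"block")
plan([(490,-60,220,-85),(480,-270,200,22)])
```

```text
block px [259. 187.] (array([609.4,  69.5]), array([45.5, 79.4], dtype=float32), 4.5) cen [610.6  69.6] z 42.2 n 2496
t11.28 at [610.3  69.2 179.6] jaw -85.5 gap 93.1 j [0.05 0.46 1.37 0.   1.31 1.54] F [ 1.  -0.9  6.7]
->  [490. -60. 220.] n= 4
  turn [-0.1, 0.0, -0.1]  dp [-1.04, -3.24, 2.98]
  turn [-0.1, 0.0, -0.1]  dp [-1.04, -3.25, 2.98]
  turn [-0.1, -0.1, -0.2]  dp [-1.03, -3.26, 2.97]
  turn [-0.2, 0.0, -0.1]  dp [-1.02, -3.26, 2.97]
->  [ 480. -270.  200.] n= 11
  turn [-9.7, 0.0, 0.0]  dp [0.18, -0.26, 1.89]
  turn [-9.7, 0.0, 0.0]  dp [0.18, -0.57, 1.82]
  turn [-9.7, 0.0, 0.0]  dp [0.18, -0.87, 1.7]
  turn [-9.7, 0.0, 0.0]  dp [0.18, -1.15, 1.53]
  turn [-9.7, 0.0, 0.0]  dp [0.18, -1.39, 1.32]
  turn [-9.7, 0.0, 0.0]  dp [0.18, -1.59, 1.06]
  turn [-9.8, 0.0, 0.0]  dp [0.18, -1.75, 0.78]
  turn [-9.7, 0.0, 0.0]  dp [0.18, -1.85, 0.47]
  turn [-9.8, 0.0, 0.0]  dp [0.18, -1.9, 0.15]
  turn [-9.7, 0.0, 0.0]  dp [0.19, -1.91, -0.17]
  turn [-9.8, 0.0, 0.0]  dp [0.18, -1.84, -0.49]
```

View pics/w7.png

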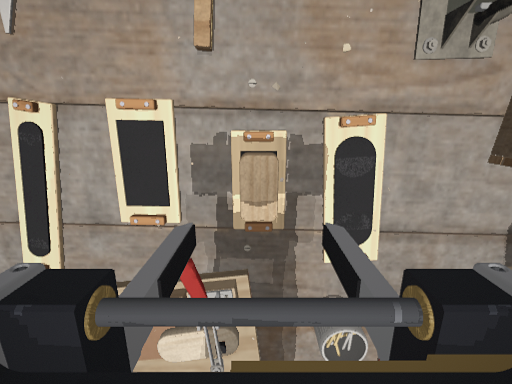

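The block sits at (609.4, 69.5), heading 4.5°, matching its pad. Next, the wedge.

>>> jog_arm --turn '[[0,0,0],[0,0,0],[9,0,0],[9,0,0],[9,0,0],[9,0,0],[0,0,0]]' --dp '[[-1,-3.2,3],[-1,-3.2,3],[-1,-3.2,3],[-1,-2.8,3.4],[0,-1,3],[0,-0.5,3],[0,0,0]]' --gripper '[0,0,0,0,0,0,0]'

```text
clock: 12.15
eef_pos: [452.9, -117.0, 224.5]
eef_rot: [2.165, 1.552, 0.025]
wrist_force: [-0.9, 1.0, -0.9]
finger_gap: 93.9
```

Run:
```python
from h import *
plan([(470,-290,210,-158)])
```

```text
t12.15 at [ 452.9 -117.   224.5] jaw -122.6 gap 93.9 j [-0.33  0.09  1.73  0.01  1.31  1.8 ] F [-0.9  1.  -0.9]
->  [ 470. -290.  210.] n= 4
  turn [8.9, -0.2, -0.2]  dp [0.37, 2.68, 3.42]
  turn [8.8, -0.2, -0.2]  dp [0.37, 3.18, 2.96]
  turn [8.9, -0.2, -0.1]  dp [0.36, 3.6, 2.44]
  turn [8.8, -0.2, -0.2]  dp [0.37, 3.93, 1.85]
```

>>> jog_arm --turn '[[8.9,-0.2,-0.2],[8.9,-0.2,-0.2],[8.9,-0.2,-0.2],[8.9,-0.2,-0.2],[0,0,0]]' --dp '[[0.4,2.7,3.4],[0.4,3.2,3],[0.4,3.6,2.4],[0.4,3.9,1.9],[0,0,0]]' --gripper '[0,0,0,0,0]'

```text
clock: 12.78
eef_pos: [472.7, -292.6, 209.9]
eef_rot: [-2.931, 1.568, 0.587]
wrist_force: [0.3, 0.7, -0.2]
finger_gap: 94.0
```

Run:
```python
from h import *
b,d,c=snap("wrist","");np.savez("w8.npz",p=b,d=d,K=c["K"],T=c["world_from_camera"]);cv2.imwrite("pics/w8.png",b)
layer(d,c,49,66,56,(486,-310),100,"wedge")
layer(d,c,33,48,40,(486,-310),100,"grip")
plan([(485,-315,150,-158)])
```

```text
wedge px [256. 161.] (array([ 490.8, -318.4]), array([ 55.1, 109.3], dtype=float32), 111.5) cen [ 487.4 -318.3] z 56.2 n 3275
grip px [298. 164.] (array([ 433. , -333.5]), array([29. , 63.1], dtype=float32), 17.0) cen [ 433.9 -333.6] z 40.1 n 996
grip px [211. 155.] (array([ 545. , -301.6]), array([25.1, 69.7], dtype=float32), 17.0) cen [ 543.7 -302.7] z 40.1 n 963
t12.82 at [ 472.8 -291.4  210.3] jaw -158.3 gap 94.2 j [-0.62  0.31  1.5   0.    1.33  2.14] F [0.1 0.7 0.2]
->  [ 485. -315.  150.] n= 2
  turn [-0.1, -0.1, 0.0]  dp [3.01, 1.33, -0.12]
  turn [-0.2, -0.1, 0.0]  dp [3.02, 1.32, -0.12]
```

View pics/w8.png

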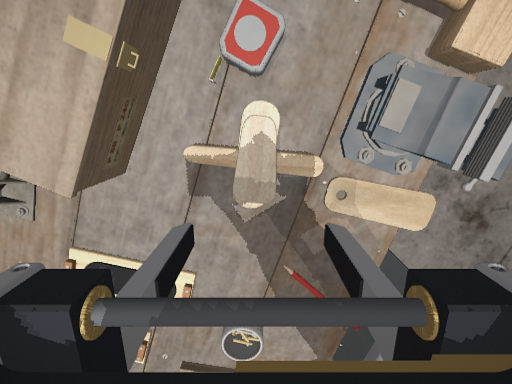

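The wedge spans px (236–282, 100–208). `minAreaRect` follows a tapered side, so I'll get the midline from PCA.

```bash
cat >> h.py <<'E'
def axis(d,c,lo,hi,zz,ctr,rad=100,name=""):
    P=cloud(d,c);Z=P[...,2]
    m=((Z>lo)&(Z<hi)&(d>0)&(np.hypot(P[...,0]-ctr[0],P[...,1]-ctr[1])<rad)).astype(np.uint8); m=cv2.medianBlur(m,5)
    k=max(cv2.findContours(m,cv2.RETR_EXTERNAL,cv2.CHAIN_APPROX_NONE)[0],key=cv2.contourArea)
    f=np.zeros_like(m);cv2.drawContours(f,[k],-1,1,-1)
    W=world(np.argwhere(f>0)[:,::-1],zz,c)[:,:2]; mu=W.mean(0); ev,V=np.linalg.eigh(np.cov((W-mu).T)); a=V[:,1]
    for it in range(3):
        n=np.array([-a[1],a[0]]); s=(W-mu)@a; t=(W-mu)@n
        bs=np.linspace(np.percentile(s,8),np.percentile(s,92),10); mid=[];wid=[]
        for b0,b1 in zip(bs[:-1],bs[1:]):
            q=t[(s>=b0)&(s<b1)]; mid.append((np.percentile(q,1)+np.percentile(q,99))/2); wid.append(np.ptp(np.percentile(q,[1,99])))
        sc=(bs[:-1]+bs[1:])/2; g=np.polyfit(sc,mid,1); a=a+n*g[0]; a/=np.linalg.norm(a)
    n=np.array([-a[1],a[0]]);s=(W-mu)@a;t=(W-mu)@n
    cen=mu+a*(s.min()+s.max())/2+n*np.polyval(g,0)*1.0
    print(name,"centre",cen.round(1),"len",np.ptp(s).round(1),"heading",np.degrees(np.arctan2(a[1],a[0])).round(1),"widths along axis",np.round(wid,0))
E
python3 - <<'E'
from h import *
z=np.load("w8.npz");c=dict(K=z['K'],world_from_camera=z['T'])
axis(z['d'],c,49,66,56,(486,-318),100,"wedge")
E
```

```text
wedge centre [ 487.7 -319.6] len 108.9 heading 106.5 widths along axis [41. 43. 44. 46. 48. 49. 52. 53. 55.]
```

>>> jog_arm --turn '[[0,0,0],[0,0,0],[0,0,0]]' --dp '[[3,1.4,-0.1],[3,1.4,-0.2],[0,0,0]]' --gripper '[0,0,0]'

```text
clock: 13.2
eef_pos: [488.5, -312.9, 150.7]
eef_rot: [2.917, 1.565, 0.166]
wrist_force: [-0.5, 0.5, 0.1]
finger_gap: 94.0
```

Run:
```python
from h import *
b,d,c=snap("wrist","")
axis(d,c,49,66,56,(486,-318),100,"wedge")
plan([(487.7,-317,80,-162)])
```

```text
wedge centre [ 487.9 -320.1] len 109.3 heading 106.6 widths along axis [40. 43. 45. 46. 48. 50. 52. 53. 54.]
t13.25 at [ 488.9 -313.1  152.3] jaw -157.6 gap 94.0 j [-0.63  0.41  1.5   0.    1.23  2.11] F [1.  0.5 0.6]
->  [ 487.7 -317.    80. ] n= 2
  turn [2.2, -0.2, -0.1]  dp [3.61, 0.15, 0.15]
  turn [2.2, -0.2, -0.1]  dp [3.62, 0.16, 0.14]
```

>>> jog_arm --turn '[[2.9,-0.2,0],[2.9,-0.2,0],[0,0,0],[0,0,0]]' --dp '[[3.5,0.3,0.2],[3,0.2,0.1],[0,0,0],[0,0,0]]' --gripper '[0,0,0,0]'

```text
clock: 13.75
eef_pos: [491.5, -317.1, 94.5]
eef_rot: [2.09, 1.558, -0.756]
wrist_force: [-0.5, 0.5, 1.1]
finger_gap: 94.1
```

Run:
```python
from h import *
b,d,c=snap("wrist","")
axis(d,c,49,66,56,(486,-318),100,"wedge")
plan([(487.3,-318.0,44,-163.4)])
```

```text
wedge centre [ 487.9 -320.1] len 108.4 heading 106.7 widths along axis [40. 42. 44. 46. 47. 49. 52. 53. 54.]
t13.80 at [ 491.5 -317.2   94.4] jaw -163.1 gap 93.9 j [-0.63  0.48  1.54 -0.    1.11  2.21] F [0.3 0.4 0. ]
->  [ 487.3 -318.    44. ] n= 1
  turn [0.3, -0.4, -0.6]  dp [5.04, -0.1, 0.46]
```

>>> jog_arm --turn '[[0.3,-0.4,-0.6],[0,0,0],[0,0,0],[0,0,0]]' --dp '[[2,-0.1,0.45],[1.5,0,0],[1,0,0],[0,0,0]]' --gripper '[0,0,0,0]'

```text
clock: 14.3
eef_pos: [487.0, -317.7, 47.5]
eef_rot: [1.053, 1.57, -1.797]
wrist_force: [-0.4, 0.0, 0.4]
finger_gap: 93.8
```

Run:
```python
from h import *
plan([(487.3,-318.0,44,-163.4)])
```

```text
t14.30 at [ 487.  -317.7   47.5] jaw -163.3 gap 93.8 j [-0.64  0.54  1.57 -0.    1.03  2.21] F [-0.4  0.   0.4]
->  [ 487.3 -318.    44. ] n= 1
  turn [0.1, 0.0, 0.0]  dp [0.35, 0.04, -0.02]
```

>>> jog_arm --turn '[[0,0,0],[0,0,0],[0,0,0],[0,0,0],[0,0,0],[0,0,0],[0,0,0]]' --dp '[[0.35,0,0],[0,0,0],[0,0,0],[0,0,0],[0,0,0],[0,0,0],[0,0,0]]' --gripper '[0,0.35,0.42,0.5,0.6,1,1]' --grip_force 20

```text
clock: 15.18
eef_pos: [487.5, -318.1, 44.8]
eef_rot: [1.879, 1.569, -0.971]
wrist_force: [0.1, -0.7, -0.8]
finger_gap: 49.0
```

Run:
```python
from h import *
plan([(487.3,-318.0,144,-163.4)])
```

```text
t15.18 at [ 487.5 -318.1   44.8] jaw -163.3 gap 49.0 j [-0.64  0.55  1.57 -0.    1.02  2.21] F [ 0.1 -0.7 -0.8]
->  [ 487.3 -318.   144. ] n= 2
  turn [0.0, 0.0, -0.1]  dp [-4.96, 0.0, 0.0]
  turn [0.1, 0.0, 0.0]  dp [-4.96, 0.0, 0.01]
```

>>> jog_arm --turn '[[0,0,0],[0,0,0],[0,0,0],[0,0,0],[0,0,0],[0,0,0],[0,0,0]]' --dp '[[0,0,0],[-0.5,0,0],[-1.5,0,0],[-4,0,0],[-5,0,0],[-5,0,0],[0,0,0]]' --gripper '[1,1,1,1,1,1,1]'

```text
clock: 16.05
eef_pos: [487.2, -317.7, 214.6]
eef_rot: [2.062, 1.566, -0.789]
wrist_force: [-0.0, -0.8, -1.3]
finger_gap: 48.8
```

Run:
```python
from h import *
p,R,s=pose()
plan([(450,0,210,-130),(540,216,200,-86.4)])
b,d,c=snap("wrist","");cv2.imwrite("pics/w9.png",b);np.savez("w9.npz",p=b,d=d,K=c["K"],T=c["world_from_camera"])
P=cloud(d,c)
for v in range(170,290,15): print(v,P[v,250:264].mean(0).round(1))
layer(d,c,33,48,40,(486,-310),100,"grip")
```

```text
t16.05 at [ 487.2 -317.7  214.6] jaw -163.3 gap 48.8 j [-0.64  0.36  1.42 -0.    1.36  2.21] F [-0.  -0.8 -1.3]
->  [450.   0. 210.] n= 6
  turn [-5.6, 0.0, 0.0]  dp [0.06, -5.25, -0.93]
  turn [-5.5, 0.0, -0.1]  dp [0.06, -5.13, -1.43]
  turn [-5.6, 0.0, 0.0]  dp [0.07, -4.97, -1.92]
  turn [-5.5, 0.0, -0.1]  dp [0.06, -4.76, -2.4]
  turn [-5.6, 0.0, 0.0]  dp [0.07, -4.51, -2.84]
  turn [-5.5, 0.0, -0.1]  dp [0.08, -4.22, -3.27]
->  [540. 216. 200.] n= 5
  turn [-8.7, 0.0, 0.0]  dp [0.2, -1.4, -4.47]
  turn [-8.7, 0.0, 0.0]  dp [0.2, -0.71, -4.63]
  turn [-8.7, 0.0, 0.0]  dp [0.21, 0.0, -4.68]
  turn [-8.8, 0.0, 0.0]  dp [0.2, 0.71, -4.62]
  turn [-8.7, 0.0, 0.0]  dp [0.21, 1.41, -4.46]
170 [ 502.9 -364.2  226.2]
185 [ 500.2 -354.9  226.1]
200 [ 497.3 -345.2  225.8]
215 [ 494.4 -335.4  226.3]
230 [ 491.4 -325.2  226.3]
245 [ 488.2 -314.5  226. ]
260 [ 485.  -303.6  226.2]
275 [ 481.6 -292.2  226. ]
grip px [306. 182.] (array([ 426.2, -335.8]), array([27.6, 47.7], dtype=float32), 16.7) cen [ 426.3 -336.2] z 40.1 n 668
grip px [209. 180.] (array([ 552.4, -300.2]), array([23.4, 54.4], dtype=float32), 16.7) cen [ 552.2 -300.8] z 40.0 n 650
```

View pics/w9.png

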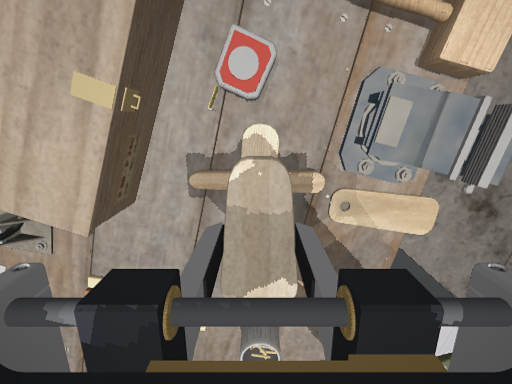

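Wedge held level (top 226) and looks straight in the jaws. I'll measure its midline relative to the jaw axis, then carry it over.

```bash
cat >> h.py <<'E'
def heldaxis(d,c,zt,p,R,rmax=290):
    """midline of the visible far part of a held blank, in the tool's frame (along -? printed world)"""
    P=cloud(d,c); m=(np.abs(P[...,2]-zt)<6)&(d>0); m[:,:190]=0;m[:,335:]=0;m[rmax:]=0
    m=cv2.medianBlur(m.astype(np.uint8),5); n,l,st,_=cv2.connectedComponentsWithStats(m); i=1+np.argmax(st[1:,4]); m=l==i
    mids=[];wid=[]
    for v in range(0,384,3):
        u=np.flatnonzero(m[v]); 
        if len(u)<15: continue
        A=world([(u[0]-.5,v),(u[-1]+.5,v)],zt,c)[:,:2]; mids.append(A.mean(0)); wid.append(np.linalg.norm(A[1]-A[0]))
    mids=np.array(mids);wid=np.array(wid); far=world(np.argwhere(m)[:,::-1],zt,c)[:,:2]
    k=slice(len(mids)//4,None); q=mids[k]; mu=q.mean(0); V=np.linalg.svd(q-mu)[2][0]
    M=R.as_matrix(); ay=M[:2,1];az=M[:2,2]
    if V@ay>0: V=-V
    ext=(far-p[:2])@V
    print("held: midline heading-rel-to-jaw %.1f (90=square)"%(np.degrees(np.arctan2(V[1],V[0]))-jaw(R)),"across offset at TCP (tool z) %.1f"%(((mu-p[:2])-V*((mu-p[:2])@V))@az),"far end beyond TCP %.1f"%ext.max(),"zt",np.median(P[...,2][m]).round(1),"wid",wid[::4].round(0))
E
python3 - <<'E'
from h import *
z=np.load("w9.npz");c=dict(K=z['K'],world_from_camera=z['T']);p,R,s=pose()
heldaxis(z['d'],c,226,p,R)
E
```

```text
held: midline heading-rel-to-jaw 269.8 (90=square) across offset at TCP (tool z) -0.8 far end beyond TCP 36.8 zt 226.0 wid [22. 36. 40. 43. 44. 46. 73. 51. 51. 53. 55.]
```

>>> jog_arm --turn '[[-5.6,0,0],[-5.6,0,0],[-5.6,0,0],[-5.6,0,0],[-5.6,0,0],[-5.6,0,0],[0,0,0]]' --dp '[[0,-5.2,-0.9],[0,-5.1,-1.4],[0,-5,-1.9],[0,-4.8,-2.4],[0,-4.5,-2.8],[0,-4.2,-3.3],[0,0,0]]' --gripper '[1,1,1,1,1,1,1]'

```text
clock: 16.98
eef_pos: [440.0, 9.6, 205.1]
eef_rot: [-1.145, 1.559, 2.892]
wrist_force: [0.4, 0.3, -0.8]
finger_gap: 49.2
```

Run:
```python
from h import *
plan([(530,216,200,-86.4),(621.5,216.7,120,-86.4)])
```

```text
t16.98 at [440.    9.6 205.1] jaw -128.7 gap 49.2 j [-0.06  0.06  1.81  0.    1.29  2.18] F [ 0.4  0.3 -0.8]
->  [530. 216. 200.] n= 5
  turn [-8.5, 0.0, 0.1]  dp [0.09, -1.17, -4.35]
  turn [-8.4, 0.0, 0.2]  dp [0.09, -0.52, -4.47]
  turn [-8.5, 0.0, 0.1]  dp [0.09, 0.14, -4.5]
  turn [-8.4, 0.0, 0.2]  dp [0.09, 0.8, -4.43]
  turn [-8.5, 0.0, 0.1]  dp [0.1, 1.44, -4.27]
->  [621.5 216.7 120. ] n= 3
  turn [0.0, 0.0, 0.0]  dp [2.67, 3.05, 0.17]
  turn [0.0, 0.0, 0.0]  dp [2.67, 3.05, 0.16]
  turn [0.0, 0.0, 0.0]  dp [2.66, 3.04, 0.17]
```

```bash
sed -i 's/if V@ay>0: V=-V/if V@ay<0: V=-V/' h.py
python3 - <<'E'
from h import *
z=np.load("w9.npz");c=dict(K=z['K'],world_from_camera=z['T'])
M=np.array([487.2,-317.7,214.6]); h=np.radians(-163.3); zc=np.array([np.cos(h),np.sin(h),0]);xc=np.array([0,0,-1.])
heldaxis(z['d'],c,226,M,Ro.from_matrix(np.c_[xc,np.cross(zc,xc),zc]))
E
```

```text
held: midline heading-rel-to-jaw 89.7 (90=square) across offset at TCP (tool z) -0.3 far end beyond TCP 57.2 zt 226.0 wid [22. 36. 40. 43. 44. 46. 73. 51. 51. 53. 55.]
```

>>> jog_arm --turn '[[-8.5,0,0.1],[-8.5,0,0.1],[-8.5,0,0.1],[-8.5,0,0.1],[-8.4,0,0.1],[0,0,0],[0,0,0],[0,0,0]]' --dp '[[0,-1.2,-4.4],[0,-0.5,-4.5],[0,0.1,-4.5],[0,0.8,-4.4],[0,1.4,-4.3],[2.7,3,0.1],[2.7,3,0.1],[0,0,0]]' --gripper '[1,1,1,1,1,1,1,1]'

```text
clock: 17.98
eef_pos: [591.8, 219.7, 140.1]
eef_rot: [-1.367, 1.556, -2.86]
wrist_force: [-0.3, 0.4, -1.2]
finger_gap: 49.4
```

Run:
```python
from h import *
plan([(619.6,216.6,60,-86.4)])
```

```text
t17.98 at [591.8 219.7 140.1] jaw -85.5 gap 49.4 j [0.3  0.54 1.33 0.   1.28 1.79] F [-0.3  0.4 -1.2]
->  [619.6 216.6  60. ] n= 2
  turn [0.4, 0.1, 0.4]  dp [3.99, 1.43, 0.25]
  turn [0.5, 0.1, 0.4]  dp [4.0, 1.4, 0.25]
```

>>> jog_arm --turn '[[0.4,0.1,0.4],[0.4,0,0.3],[0,0,0],[0,0,0]]' --dp '[[3.8,1.4,0.2],[3.8,1.3,0.2],[0,0,0],[0,0,0]]' --gripper '[1,1,1,1]'

```text
clock: 18.48
eef_pos: [618.9, 214.8, 65.5]
eef_rot: [-0.156, 1.57, -1.667]
wrist_force: [0.0, -0.1, 0.4]
finger_gap: 49.0
```

Run:
```python
from h import *
p,R,s=pose()
plan([(619.6,216.6,25,-86.4)])
b,d,c=snap("wrist","");cv2.imwrite("pics/w10.png",b)
heldaxis(d,c,p[2]+11.3,p,R)
layer(d,c,17,25,20,(693,221),35,"far cleat")
```

```text
t18.48 at [618.9 214.8  65.5] jaw -86.6 gap 49.0 j [ 0.28  0.66  1.32 -0.    1.15  1.79] F [ 0.  -0.1  0.4]
->  [619.6 216.6  25. ] n= 1
  turn [-0.2, 0.1, 0.0]  dp [4.05, 0.08, -0.18]
held: midline heading-rel-to-jaw 89.8 (90=square) across offset at TCP (tool z) 0.1 far end beyond TCP 57.0 zt 76.7 wid [22. 36. 40. 43. 44. 46. 72. 51. 51. 53. 55.]
far cleat px [255. 125.] (array([694.4, 222.4]), array([10.9, 44.6], dtype=float32), 93.4) cen [694.5 222.3] z 20.1 n 830
```

View pics/w10.png

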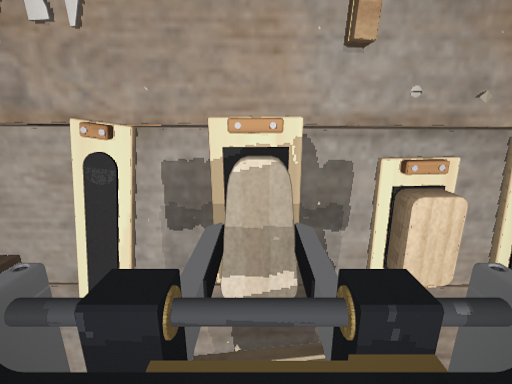

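Straight over the wedge pad, with the cleat at px (255,125) on the centreline. Lowering.

>>> jog_arm --turn '[[-0.2,0,0],[0,0,0],[0,0,0],[0,0,0]]' --dp '[[2,0.05,-0.2],[1.5,0,0],[0.6,0,0],[0,0,0]]' --gripper '[1,1,1,1]'

```text
clock: 19.02
eef_pos: [619.2, 217.4, 23.8]
eef_rot: [1.302, 1.569, -0.205]
wrist_force: [-0.3, 0.2, -0.1]
finger_gap: 49.2
```

Run:
```python
from h import *
plan([(619.6,216.9,16.8,-86.4)])
b,d,c=snap("wrist","");P=cloud(d,c)
for v in range(200,290,30): print(v,P[v,250:268].mean(0).round(1))
```

```text
t19.02 at [619.2 217.4  23.8] jaw -86.3 gap 49.2 j [ 0.28  0.72  1.34 -0.    1.08  1.79] F [-0.3  0.2 -0.1]
->  [619.6 216.9  16.8] n= 1
  turn [0.1, 0.0, -0.1]  dp [0.7, 0.03, 0.05]
200 [648.7 219.2  34.8]
230 [627.6 217.9  34.9]
260 [605.3 216.5  35.2]
```

>>> jog_arm --turn '[[0,0,0],[0,0,0],[0,0,0],[0,0,0]]' --dp '[[0.4,0,0.05],[0.25,0,0],[0.15,0,0],[0,0,0]]' --gripper '[1,1,1,1]'

```text
clock: 19.58
eef_pos: [620.1, 217.0, 16.9]
eef_rot: [1.563, 1.567, 0.056]
wrist_force: [0.3, 0.1, -0.2]
finger_gap: 49.1
```

Run:
```python
from h import *
plan([(619.6,216.9,16.8,-86.4)])
b,d,c=snap("wrist","");P=cloud(d,c)
for v in range(200,290,30): print(v,P[v,250:268].mean(0).round(1))
```

```text
t19.57 at [620.1 217.   16.9] jaw -86.3 gap 49.1 j [ 0.28  0.73  1.34 -0.    1.07  1.79] F [ 0.3  0.1 -0.2]
->  [619.6 216.9  16.8] n= 1
  turn [0.1, 0.0, -0.2]  dp [0.01, -0.05, 0.0]
200 [649.5 218.8  28.1]
230 [628.5 217.5  28.1]
260 [611.3 216.3  37.6]
```

>>> jog_arm --turn '[[0,0,0],[0,0,0],[0,0,0],[0,0,0],[0,0,0],[0,0,0],[0,0,0]]' --dp '[[0.03,0,0],[0,0,0],[0,0,0],[-1,0,0],[-4,0,0],[-5,0,0],[-5,0,0]]' --gripper '[0.43,0.35,0.28,0.25,0.2,0,0]'

```text
clock: 20.5
eef_pos: [618.0, 216.5, 168.8]
eef_rot: [-0.873, 1.569, -2.38]
wrist_force: [0.4, -0.0, -0.5]
finger_gap: 91.7
```

Run:
```python
from h import *
b,d,c=snap("wrist","");cv2.imwrite("pics/w11.png",b)
axis(d,c,23.5,34,28,(620,217),70,"wedge")
axis(d,c,37,48,42,(609,69),70,"block")
plan([(480,100,230,-86),(450,-100,230,-80),(478,-290,200,-73.3)])
```

```text
wedge centre [622.4 216.9] len 107.7 heading -176.3 widths along axis [40. 42. 45. 46. 48. 49. 52. 54. 54.]
block centre [609.4  71.2] len 81.5 heading -176.1 widths along axis [45. 46. 46. 45. 46. 45. 46. 46. 45.]
t20.55 at [620.1 217.2 176.9] jaw -86.3 gap 92.9 j [ 0.28  0.56  1.22 -0.    1.35  1.79] F [ 0.1 -1.2  7. ]
->  [480. 100. 230.] n= 4
  turn [-0.1, 0.0, -0.1]  dp [-1.36, -3.67, 2.7]
  turn [-0.1, 0.0, -0.1]  dp [-1.35, -3.68, 2.69]
  turn [-0.1, 0.0, -0.1]  dp [-1.35, -3.69, 2.69]
  turn [0.0, 0.0, -0.2]  dp [-1.34, -3.69, 2.67]
->  [ 450. -100.  230.] n= 4
  turn [-1.5, 0.0, 0.0]  dp [0.0, -1.09, 4.94]
  turn [-1.5, 0.0, 0.0]  dp [-0.01, -1.22, 4.91]
  turn [-1.5, 0.0, 0.0]  dp [0.0, -1.36, 4.87]
  turn [-1.5, 0.0, 0.0]  dp [-0.01, -1.48, 4.83]
->  [ 478. -290.  200.] n= 4
  turn [-1.7, 0.0, 0.0]  dp [0.75, -0.13, 4.8]
  turn [-1.7, 0.0, 0.0]  dp [0.75, -0.27, 4.8]
  turn [-1.7, 0.0, 0.0]  dp [0.74, -0.42, 4.78]
  turn [-1.6, 0.0, 0.0]  dp [0.75, -0.56, 4.77]
```

View pics/w11.png

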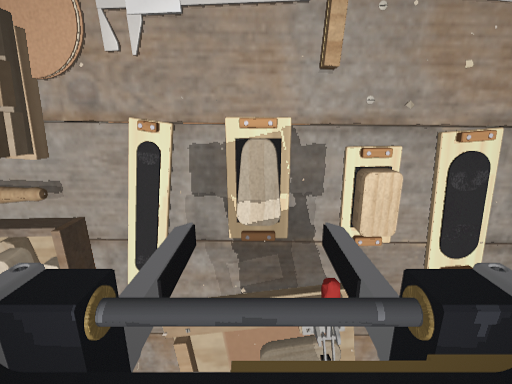

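The wedge sits at (622.4, 216.9), heading 3.7°, centred on its pad, and the block is unchanged. Next, the grip blank.

>>> jog_arm --turn '[[0,0,0],[0,0,0],[0,0,0],[0,0,0],[-1.5,0,0],[-1.5,0,0],[-1.5,0,0],[-1.5,0,0]]' --dp '[[-1.3,-3.7,2.7],[-1.3,-3.7,2.7],[-1.3,-3.7,2.7],[-1.3,-3.7,2.7],[0,-1.1,4.9],[0,-1.2,4.9],[0,-1.4,4.9],[0,-1.5,4.8]]' --gripper '[0,0,0,0,0,0,0,0]'

```text
clock: 21.55
eef_pos: [442.6, -106.0, 234.3]
eef_rot: [1.452, 1.55, 0.058]
wrist_force: [1.1, 0.1, 0.2]
finger_gap: 94.0
```

Run:
```python
from h import *
plan([(475,-295,180,-73.3)])
```

```text
t21.55 at [ 442.6 -106.   234.3] jaw -79.8 gap 94.0 j [-0.32  0.05  1.75  0.01  1.33  1.07] F [1.1 0.1 0.2]
->  [ 475. -295.  180.] n= 4
  turn [-1.6, 0.1, -0.3]  dp [1.37, -0.06, 4.79]
  turn [-1.6, 0.0, -0.3]  dp [1.36, -0.19, 4.79]
  turn [-1.7, 0.1, -0.3]  dp [1.36, -0.32, 4.78]
  turn [-1.6, 0.0, -0.3]  dp [1.35, -0.45, 4.77]
```

>>> jog_arm --turn '[[-1.6,0,-0.3],[-1.6,0,-0.3],[-1.6,0,-0.3],[-1.6,0,-0.3],[0,0,0],[0,0,0]]' --dp '[[1.4,0,4.8],[1.4,-0.2,4.8],[1.4,-0.3,4.8],[1.3,-0.5,4.8],[0,0,0],[0,0,0]]' --gripper '[0,0,0,0,0,0]'

```text
clock: 22.3
eef_pos: [475.0, -304.9, 182.4]
eef_rot: [0.427, 1.562, -0.855]
wrist_force: [-0.6, 0.2, -0.5]
finger_gap: 94.3
```

Run:
```python
from h import *
b,d,c=snap("wrist","");cv2.imwrite("pics/w12.png",b);np.savez("w12.npz",p=b,d=d,K=c["K"],T=c["world_from_camera"])
axis(d,c,33,48,40,(486,-318),100,"grip")
layer(d,c,11,27,18,(486,-310),100,"brush")
plan([(486,-318,100,-73.3)])
```

```text
grip centre [ 491.3 -316.6] len 181.9 heading -164.3 widths along axis [23. 23. 24. 24. 26. 26. 26. 27. 28.]
brush px [303. 177.] (array([ 500.3, -361.2]), array([53. , 59.9], dtype=float32), 106.0) cen [ 499.8 -359. ] z 18.2 n 1666
brush px [238. 174.] (array([ 479.5, -275.7]), array([52.3, 59.4], dtype=float32), 104.2) cen [ 480.3 -277.3] z 18.2 n 1684
t22.35 at [ 475.  -304.7  182.4] jaw -73.4 gap 93.6 j [-0.63  0.35  1.52 -0.    1.27  0.65] F [ 0.3  0.  -0.4]
->  [ 486. -318.  100.] n= 2
  turn [-0.1, 0.2, -0.1]  dp [4.13, 0.32, 0.76]
  turn [0.0, 0.3, -0.1]  dp [4.12, 0.33, 0.77]
```

View pics/w12.png

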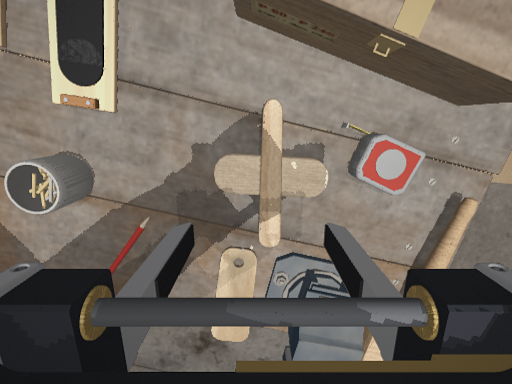

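Grip blank at px (271,172), lying across the brush back. I'll go lower and remeasure its heading.

>>> jog_arm --turn '[[0,0.2,0],[0,0.2,0],[0,0,0],[0,0,0]]' --dp '[[4,0.5,0.7],[3.5,0.4,0.7],[0,0,0],[0,0,0]]' --gripper '[0,0,0,0]'

```text
clock: 22.85
eef_pos: [490.2, -313.4, 111.1]
eef_rot: [0.891, 1.56, -0.387]
wrist_force: [0.3, -1.1, 0.5]
finger_gap: 93.9
```

Run:
```python
from h import *
b,d,c=snap("wrist","");cv2.imwrite("pics/w13.png",b)
axis(d,c,30,50,40,(486,-318),110,"grip")
layer(d,c,30,50,40,(486,-310),110,"grip")
z=np.load("w12.npz");c2=dict(K=z['K'],world_from_camera=z['T'])
axis(z['d'],c2,30,50,40,(486,-318),110,"grip");layer(z['d'],c2,30,50,40,(486,-310),110,"grip")
plan([(489,-317,60,-74)])
```

```text
grip centre [ 491.  -316.8] len 181.9 heading -164.3 widths along axis [22. 23. 24. 25. 25. 26. 26. 28. 28.]
grip px [262. 199.] (array([ 490.9, -316.6]), array([ 28. , 181.8], dtype=float32), 16.1) cen [ 494.5 -315.8] z 40.1 n 4600
grip centre [ 491.3 -316.6] len 181.9 heading -164.3 widths along axis [23. 23. 24. 24. 26. 26. 26. 27. 28.]
grip px [271. 175.] (array([ 490.3, -315.8]), array([ 28.6, 183.2], dtype=float32), 16.5) cen [ 492.9 -316.1] z 40.1 n 3048
t22.90 at [ 490.2 -313.4  111.1] jaw -73.2 gap 94.2 j [-0.63  0.45  1.54  0.    1.14  0.64] F [ 0.5 -0.6 -0. ]
->  [ 489. -317.   60.] n= 1
  turn [0.8, 0.4, -0.5]  dp [5.11, -0.26, 0.27]
```

View pics/w13.png

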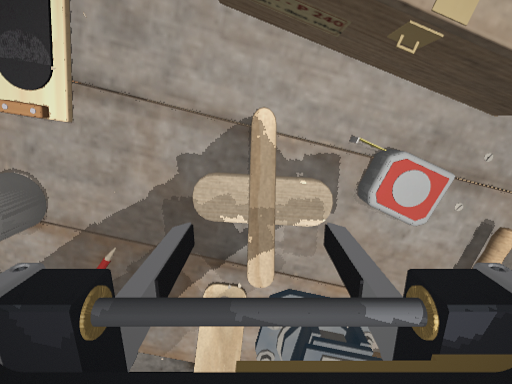

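>>> jog_arm --turn '[[1,0.3,-0.4],[0,0,0],[0,0,0],[0,0,0],[0,0,0]]' --dp '[[2,-0.1,0.35],[2.5,0,0],[2.5,0,0],[1,0,0],[0,0,0]]' --gripper '[0,0,0,0,0]'

```text
clock: 23.52
eef_pos: [491.2, -318.0, 29.6]
eef_rot: [0.585, 1.566, -0.714]
wrist_force: [-0.3, -0.6, -1.3]
finger_gap: 94.1
```

Run:
```python
from h import *
plan([(490.5,-316.9,23,-74.3)])
```

```text
t23.52 at [ 491.2 -318.    29.6] jaw -74.4 gap 94.1 j [-0.64  0.57  1.57 -0.    0.99  0.66] F [-0.3 -0.6 -1.3]
->  [ 490.5 -316.9   23. ] n= 1
  turn [-0.1, 0.2, -0.2]  dp [0.66, -0.04, -0.13]
```

>>> jog_arm --turn '[[0,0.2,-0.2],[0,0,0],[0,0,0],[0,0,0],[0,0,0],[0,0,0],[0,0,0],[0,0,0]]' --dp '[[0.6,-0.05,-0.12],[0,0,0],[0,0,0],[0,0,0],[0,0,0],[0,0,0],[0,0,0],[0,0,0]]' --gripper '[0,0.35,0.5,0.6,0.65,0.72,1,1]' --grip_force 25

```text
clock: 24.52
eef_pos: [491.4, -317.7, 25.7]
eef_rot: [0.365, 1.567, -0.934]
wrist_force: [-0.6, -0.3, -0.6]
finger_gap: 27.8
```

Run:
```python
from h import *
plan([(490.5,-316.9,23,-74.3)])
```

```text
t24.52 at [ 491.4 -317.7   25.7] jaw -74.4 gap 27.8 j [-0.64  0.58  1.57 -0.    0.99  0.66] F [-0.6 -0.3 -0.6]
->  [ 490.5 -316.9   23. ] n= 1
  turn [-0.1, 0.2, -0.1]  dp [0.27, -0.06, -0.1]
```

>>> jog_arm --turn '[[0,0,0],[0,0,0],[0,0,0],[0,0,0],[0,0,0],[0,0,0],[0,0,0]]' --dp '[[0,0,0],[-0.5,0,0],[-1.5,0,0],[-4,0,0],[-5,0,0],[-5,0,0],[0,0,0]]' --gripper '[1,1,1,1,1,1,1]'

```text
clock: 25.4
eef_pos: [490.9, -317.2, 195.4]
eef_rot: [0.486, 1.565, -0.813]
wrist_force: [-0.7, 0.0, -1.6]
finger_gap: 25.8
```

Run:
```python
from h import *
p,R,s=pose()
b,d,c=snap("wrist","");cv2.imwrite("pics/w14.png",b);np.savez("w14.npz",p=b,d=d,K=c["K"],T=c["world_from_camera"])
heldaxis(d,c,p[2]+14.3,p,R)
axis(d,c,11,27,18,(486,-318),110,"brush")
plan([(430,-100,210,-85),(440,200,210,-94.2),(520,340,180,-94.2)])
```

```text
held: midline heading-rel-to-jaw 90.1 (90=square) across offset at TCP (tool z) -0.0 far end beyond TCP 91.4 zt 209.8 wid [11. 21. 23. 23. 24. 24. 24. 24. 24. 25. 25. 33. 27. 26. 26. 27.]
brush centre [ 501.6 -365.9] len 53.2 heading -160.4 widths along axis [39. 43. 45. 46. 48. 48. 47. 46. 43.]
t25.45 at [ 490.2 -316.6  192.9] jaw -74.4 gap 25.9 j [-0.64  0.38  1.44 -0.    1.32  0.66] F [-0.3 -0.7 -1.8]
->  [ 430. -100.  210.] n= 4
  turn [2.6, 0.0, 0.0]  dp [-0.44, 0.0, -5.62]
  turn [2.7, 0.0, 0.0]  dp [-0.44, -0.25, -5.62]
  turn [2.6, 0.1, 0.0]  dp [-0.44, -0.51, -5.59]
  turn [2.7, 0.0, 0.0]  dp [-0.43, -0.77, -5.57]
->  [440. 200. 210.] n= 6
  turn [1.5, 0.0, 0.0]  dp [0.0, 0.6, -4.97]
  turn [1.5, 0.0, 0.0]  dp [0.0, 0.47, -4.98]
  turn [1.5, 0.0, 0.0]  dp [0.0, 0.34, -4.99]
  turn [1.6, 0.0, 0.0]  dp [0.0, 0.2, -5.0]
  turn [1.5, 0.0, 0.0]  dp [-0.01, 0.07, -5.0]
  turn [1.6, 0.0, 0.0]  dp [0.0, -0.07, -5.0]
->  [520. 340. 180.] n= 3
  turn [0.0, 0.0, 0.0]  dp [1.0, 2.31, -4.85]
  turn [0.0, 0.0, 0.0]  dp [1.0, 2.32, -4.85]
  turn [0.0, 0.0, 0.0]  dp [1.0, 2.31, -4.86]
```

View pics/w14.png

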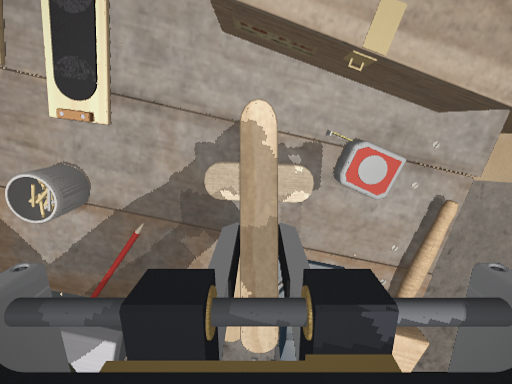

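The grip is level, square and centred, and the brush is undisturbed. Before the far board I'll check obstacle heights near it (the tray on the left) against the gripper body.

Run:
```python
from h import *
z=np.load("top0.npz");P=cloud(z['d'],calibration("top"))
x,y,Z=P[...,0],P[...,1],P[...,2]
for y0 in range(380,520,20):
    print(y0,[ (x0,int(np.percentile(Z[(y>=y0)&(y<y0+20)&(x>=x0)&(x<x0+40)],98))) for x0 in range(440,700,40)])
```

```text
380 [(440, 11), (480, 14), (520, 13), (560, 12), (600, 12), (640, 11), (680, 4)]
400 [(440, 5), (480, 5), (520, 5), (560, 4), (600, 5), (640, 4), (680, 5)]
420 [(440, 5), (480, 4), (520, 4), (560, 5), (600, 4), (640, 4), (680, 4)]
440 [(440, 54), (480, 53), (520, 53), (560, 4), (600, 5), (640, 4), (680, 4)]
460 [(440, 40), (480, 40), (520, 52), (560, 36), (600, 4), (640, 370), (680, 435)]
480 [(440, 68), (480, 67), (520, 44), (560, 42), (600, 414), (640, 491), (680, 497)]
500 [(440, 90), (480, 89), (520, 69), (560, 43), (600, 415), (640, 476), (680, 443)]
```

>>> jog_arm --turn '[[2.6,0,0],[2.6,0,0],[2.6,0,0],[2.6,0,0],[1.5,0,0],[1.5,0,0],[1.5,0,0],[1.5,0,0]]' --dp '[[-0.6,0,-5.6],[-0.5,-0.3,-5.6],[-0.5,-0.5,-5.6],[-0.5,-0.8,-5.6],[0,0.6,-5],[0,0.5,-5],[0,0.3,-5],[0,0.2,-5]]' --gripper '[1,1,1,1,1,1,1,1]'

```text
clock: 26.45
eef_pos: [430.1, 111.4, 206.5]
eef_rot: [-1.7, 1.558, 2.983]
wrist_force: [0.3, -0.2, -0.8]
finger_gap: 26.3
```

Run:
```python
from h import *
plan([(470,240,200,-94.2),(570.5,361.5,150,-94.2)])
```

```text
t26.45 at [430.1 111.4 206.5] jaw -91.7 gap 26.3 j [0.17 0.07 1.79 0.   1.29 1.77] F [ 0.3 -0.2 -0.8]
->  [470. 240. 200.] n= 3
  turn [0.8, 0.0, 0.2]  dp [0.21, 1.21, -4.32]
  turn [0.9, 0.0, 0.3]  dp [0.21, 1.14, -4.34]
  turn [0.8, -0.1, 0.2]  dp [0.22, 1.08, -4.36]
->  [570.5 361.5 150. ] n= 3
  turn [0.0, 0.0, 0.0]  dp [1.66, 3.04, -4.29]
  turn [0.0, 0.0, 0.0]  dp [1.67, 3.05, -4.28]
  turn [0.0, 0.0, 0.0]  dp [1.66, 3.04, -4.29]
```

Clear: piles start beyond x≥600, y≥480 and the body reaches about (615, 449).

>>> jog_arm --turn '[[0.8,0,0.2],[0.9,0,0.2],[0.8,0,0.2],[0,0,0],[0,0,0],[0,0,0],[0,0,0]]' --dp '[[0.2,1.2,-4.3],[0.2,1.1,-4.3],[0.2,1.1,-4.4],[1.5,3,-4.2],[1.5,3,-4.2],[0.5,2.5,-2.5],[0,0,0]]' --gripper '[1,1,1,1,1,1,1]'

```text
clock: 27.32
eef_pos: [560.6, 352.0, 153.8]
eef_rot: [-1.17, 1.556, -2.811]
wrist_force: [-0.6, -0.6, -0.4]
finger_gap: 25.4
```

Run:
```python
from h import *
plan([(571.5,361.5,70,-94.2)])
```

```text
t27.32 at [560.6 352.  153.8] jaw -94.0 gap 25.4 j [0.5  0.6  1.21 0.   1.34 2.15] F [-0.6 -0.6 -0.4]
->  [571.5 361.5  70. ] n= 2
  turn [0.1, 0.2, 0.4]  dp [4.18, 0.57, -0.53]
  turn [0.1, 0.1, 0.4]  dp [4.19, 0.54, -0.52]
```

>>> jog_arm --turn '[[0.1,0.2,0.4],[0.1,0.2,0.4],[0,0,0],[0,0,0]]' --dp '[[4,0.5,-0.5],[4,0.5,-0.5],[0.5,0,0],[0,0,0]]' --gripper '[1,1,1,1]'

```text
clock: 27.82
eef_pos: [568.8, 359.3, 66.2]
eef_rot: [-1.332, 1.569, -2.977]
wrist_force: [-0.1, 0.5, 0.0]
finger_gap: 25.8
```

Run:
```python
from h import *
p,R,s=pose()
plan([(571.5,361.5,25,-94.2)])
b,d,c=snap("wrist","");cv2.imwrite("pics/w15.png",b)
heldaxis(d,c,p[2]+14.3,p,R)
layer(d,c,17,25,20,(683,353),35,"far cleat")
```

```text
t27.82 at [568.8 359.3  66.2] jaw -94.3 gap 25.8 j [0.51 0.7  1.26 0.   1.18 2.15] F [-0.1  0.5  0. ]
->  [571.5 361.5  25. ] n= 1
  turn [-0.1, 0.0, 0.1]  dp [4.12, 0.26, -0.24]
held: midline heading-rel-to-jaw 90.1 (90=square) across offset at TCP (tool z) 0.0 far end beyond TCP 91.5 zt 80.5 wid [11. 21. 23. 23. 24. 24. 24. 24. 24. 25. 25. 43. 27. 26. 26. 27.]
far cleat px [255.  75.] (array([681.8, 354. ]), array([11.4, 22.5], dtype=float32), 85.7) cen [681.8 353.8] z 20.1 n 495
```

View pics/w15.png

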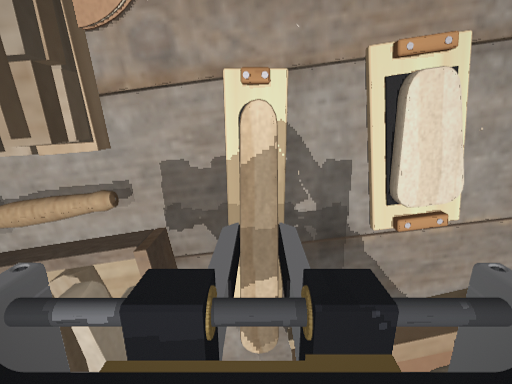

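Aligned over the grip pad, with the cleat at px (255,75). Lowering to (572, 362).

>>> jog_arm --turn '[[0,0,0],[0,0,0],[0,0,0],[0,0,0]]' --dp '[[2,0.3,-0.3],[1.2,0,0],[0.6,0,0],[0,0,0]]' --gripper '[1,1,1,1]'

```text
clock: 28.38
eef_pos: [572.8, 362.5, 28.2]
eef_rot: [2.612, 1.569, 0.967]
wrist_force: [0.1, -0.1, -1.0]
finger_gap: 26.0
```

Run:
```python
from h import *
plan([(572,361.8,19.7,-94.2)])
b,d,c=snap("wrist","");P=cloud(d,c)
for v in range(130,230,30): print(v,P[v,250:268].mean(0).round(1))
```

```text
t28.38 at [572.8 362.5  28.2] jaw -94.3 gap 26.0 j [0.51 0.76 1.26 0.   1.12 2.16] F [ 0.1 -0.1 -1. ]
->  [572.  361.8  19.7] n= 1
  turn [-0.1, -0.1, 0.0]  dp [0.85, -0.08, 0.07]
130 [646.7 357.   42.7]
160 [628.8 358.3  42.5]
190 [610.  359.7  43.1]
220 [589.6 361.3  42.6]
```

Top is 42.7 and should end at 34, so down 8.7 mm.

>>> jog_arm --turn '[[0,0,0],[0,0,0],[0,0,0],[0,0,0]]' --dp '[[0.5,-0.05,0.05],[0.25,0,0],[0.15,0,0],[0,0,0]]' --gripper '[1,1,1,1]'

```text
clock: 28.92
eef_pos: [572.8, 362.3, 19.9]
eef_rot: [2.346, 1.567, 0.7]
wrist_force: [0.6, 0.1, -0.8]
finger_gap: 26.0
```

Run:
```python
from h import *
plan([(572,361.8,19.7,-94.2)])
b,d,c=snap("wrist","");P=cloud(d,c)
for v in range(130,230,30): print(v,P[v,250:268].mean(0).round(1))
```

```text
t28.93 at [572.8 362.3  19.9] jaw -94.3 gap 26.0 j [0.51 0.77 1.27 0.   1.1  2.15] F [ 0.6  0.1 -0.8]
->  [572.  361.8  19.7] n= 1
  turn [-0.1, -0.1, -0.1]  dp [0.02, -0.07, 0.06]
130 [646.6 356.8  34.8]
160 [628.7 358.1  34.4]
190 [612.2 359.3  43.8]
220 [589.6 361.1  34.5]
```

>>> jog_arm --turn '[[0,0,0],[0,0,0]]' --dp '[[0.07,-0.05,0],[0,0,0]]' --gripper '[1,1]'

```text
clock: 29.22
eef_pos: [572.6, 362.4, 19.9]
eef_rot: [2.25, 1.566, 0.604]
wrist_force: [0.0, 0.3, -1.3]
finger_gap: 26.1
```

Run:
```python
from h import *
plan([(572,361.8,19.7,-94.2)])
b,d,c=snap("wrist","");P=cloud(d,c)
for v in (130,160,220,240): print(v,np.median(P[v,248:270],axis=0).round(1))
```

```text
t29.23 at [572.6 362.4  19.9] jaw -94.3 gap 26.1 j [0.51 0.76 1.27 0.   1.1  2.16] F [ 0.   0.3 -1.3]
->  [572.  361.8  19.7] n= 1
  turn [-0.1, -0.2, -0.2]  dp [0.02, -0.06, 0.07]
130 [646.5 356.9  34.3]
160 [628.6 358.2  34.5]
220 [589.4 361.2  34.1]
240 [575.3 362.2  34.3]
```

>>> jog_arm --turn '[[0,0,0],[0,0,0],[0,0,0],[0,0,0],[0,0,0],[0,0,0],[0,0,0],[0,0,0]]' --dp '[[0.04,0,0],[0,0,0],[0,0,0],[0,0,0],[-1,0,0],[-4,0,0],[-5,0,0],[-5,0,0]]' --gripper '[1,0.68,0.6,0.5,0.4,0.2,0,0]'

```text
clock: 30.28
eef_pos: [570.6, 361.3, 171.2]
eef_rot: [-1.212, 1.568, -2.858]
wrist_force: [0.1, 0.1, 0.5]
finger_gap: 82.8
```

Run:
```python
from h import *
b,d,c=snap("wrist","");cv2.imwrite("pics/w16.png",b)
axis(d,c,29,39,34,(572,362),100,"grip")
axis(d,c,23.5,34,28,(620,217),70,"wedge")
pads(b,c,12,(225,80,300,250),50,20)
plan([(450,200,230,-120),(430,-60,220,-158),(470,-290,180,-164)])
```

```text
grip centre [572.7 362.6] len 181.0 heading 176.0 widths along axis [23. 23. 24. 24. 26. 26. 26. 27. 27.]
wedge centre [621.6 218.3] len 109.1 heading -177.0 widths along axis [41. 43. 45. 46. 49. 51. 52. 55. 55.]
pad px [269. 136.] (array([629.5, 344.2]), array([ 2.2, 53. ], dtype=float32), 178.4)
t30.32 at [572.5 362.4 179.4] jaw -94.3 gap 86.9 j [0.51 0.61 1.14 0.   1.38 2.16] F [0.3 0.6 7. ]
->  [450. 200. 230.] n= 4
  turn [6.4, -0.1, -0.1]  dp [-1.3, -2.75, 4.27]
  turn [6.4, -0.1, -0.1]  dp [-1.29, -2.25, 4.55]
  turn [6.5, -0.1, 0.0]  dp [-1.28, -1.73, 4.78]
  turn [6.4, 0.0, -0.1]  dp [-1.26, -1.19, 4.95]
->  [430. -60. 220.] n= 5
  turn [7.6, 0.0, 0.0]  dp [0.2, 2.25, 4.7]
  turn [7.6, 0.0, 0.0]  dp [0.2, 2.85, 4.37]
  turn [7.6, 0.0, 0.0]  dp [0.2, 3.41, 3.95]
  turn [7.6, 0.0, 0.0]  dp [0.19, 3.9, 3.46]
  turn [7.6, 0.0, 0.0]  dp [0.2, 4.32, 2.92]
->  [ 470. -290.  180.] n= 4
  turn [1.5, 0.0, 0.0]  dp [1.0, 5.71, 1.23]
  turn [1.5, 0.0, 0.0]  dp [0.99, 5.74, 1.08]
  turn [1.5, 0.0, 0.0]  dp [1.0, 5.76, 0.93]
  turn [1.5, 0.0, 0.0]  dp [0.99, 5.78, 0.78]
```

View pics/w16.png

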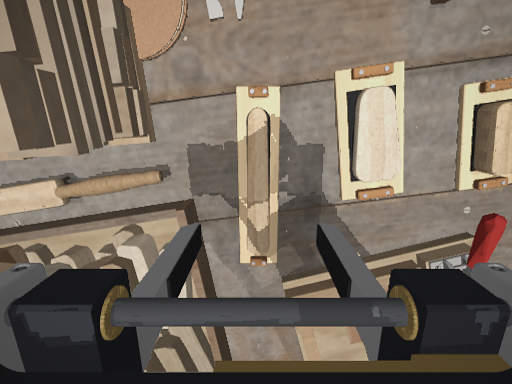

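The grip sits at (572.7, 362.6), heading 176.0°, on its pad. Before the brush, I'll check how close the chest comes to the brush board.

Run:
```python
from h import *
z=np.load("top0.npz");P=cloud(z['d'],calibration("top"))
x,y,Z=P[...,0],P[...,1],P[...,2]
for y0 in range(-260,-60,20):
    print(y0,[ (x0,int(np.percentile(Z[(y>=y0)&(y<y0+20)&(x>=x0)&(x<x0+20)],95))) for x0 in range(600,780,20) if ((y>=y0)&(y<y0+20)&(x>=x0)&(x<x0+20)).any()])
```

```text
-260 [(600, 4), (620, 3), (640, 124), (660, 125), (680, 126), (700, 126), (720, 127), (740, 125), (760, 126)]
-240 [(600, 4), (620, 4), (640, 123), (660, 125), (680, 125), (700, 126), (720, 125), (740, 125), (760, 124)]
-220 [(600, 3), (620, 4), (640, 3), (660, 4), (680, 4), (700, 4), (720, 4), (740, 4), (760, 4)]
-200 [(600, 3), (620, 4), (640, 2), (660, 3), (680, 3), (700, 2), (720, 3), (740, 327), (760, 330)]
-180 [(600, 3), (620, 3), (640, 4), (660, 3), (680, 3), (700, 5), (720, 219), (740, 328), (760, 330)]
-160 [(600, 3), (620, 3), (640, 4), (660, 4), (680, 3), (700, 4), (720, 3), (740, 329), (760, 330)]
-140 [(600, 3), (620, 3), (640, 4), (660, 3), (680, 2), (700, 3), (720, 294), (740, 329), (760, 329)]
-120 [(600, 4), (620, 4), (640, 3), (660, 3), (680, 2), (700, 4), (720, 289), (740, 329), (760, 329)]
-100 [(600, 13), (620, 11), (640, 11), (660, 11), (680, 7), (700, 2), (720, 5), (740, 328), (760, 329)]
-80 [(600, 14), (620, 16), (640, 14), (660, 15), (680, 17), (700, 10), (720, 4), (740, 5), (760, 4)]
```

>>> jog_arm --turn '[[6.4,0,0],[6.4,0,0],[6.4,0,0],[6.4,0,0],[7.6,0,0],[7.6,0,0],[7.6,0,0],[7.6,0,0]]' --dp '[[-1.3,-2.7,4.3],[-1.3,-2.2,4.6],[-1.3,-1.7,4.8],[-1.3,-1.2,5],[0,2.2,4.7],[0,2.8,4.4],[0,3.4,4],[0,3.9,3.5]]' --gripper '[0,0,0,0,0,0,0,0]'

```text
clock: 31.32
eef_pos: [424.0, -17.1, 235.0]
eef_rot: [2.981, 1.552, 0.333]
wrist_force: [-0.3, -0.5, -0.1]
finger_gap: 94.2
```

Run:
```python
from h import *
plan([(470,-290,170,-164)])
```

```text
t31.32 at [424.  -17.1 235. ] jaw -151.7 gap 94.2 j [-0.13 -0.02  1.82  0.01  1.33  2.51] F [-0.3 -0.5 -0.1]
->  [ 470. -290.  170.] n= 5
  turn [2.5, -0.2, 0.0]  dp [1.28, 5.24, 1.8]
  turn [2.4, -0.2, 0.0]  dp [1.29, 5.31, 1.56]
  turn [2.5, -0.2, 0.0]  dp [1.29, 5.37, 1.34]
  turn [2.4, -0.2, 0.0]  dp [1.3, 5.43, 1.09]
  turn [2.5, -0.3, -0.1]  dp [1.3, 5.47, 0.87]
```

Chest starts at y<−225 and the switch box at x>720, y<−100, so the brush board is clear. Joint 6 is near its limit (2.51 of 2.55), so I'll translate first and turn later.

>>> jog_arm --turn '[[0,0,0],[0,0,0],[2.5,-0.2,0],[5,-0.2,0],[4.5,-0.2,0],[0,-0.2,0],[0,0,0]]' --dp '[[0.6,5.1,1.9],[1.4,5,1.9],[1.4,5.1,1.8],[1.4,5.2,1.4],[1.4,5.3,1],[0.5,1,0.2],[0,0,0]]' --gripper '[0,0,0,0,0,0,0]'

```text
clock: 32.2
eef_pos: [467.0, -305.6, 170.2]
eef_rot: [2.71, 1.558, -0.16]
wrist_force: [0.4, 0.3, -0.4]
finger_gap: 94.2
```

Run:
```python
from h import *
b,d,c=snap("wrist","");cv2.imwrite("pics/w17.png",b);np.savez("w17.npz",p=b,d=d,K=c["K"],T=c["world_from_camera"])
axis(d,c,11,27,18,(488,-318),110,"brush");layer(d,c,11,27,18,(488,-318),110,"brush")
plan([(488,-318,90,-164)])
```

```text
brush centre [ 489.4 -319.4] len 147.7 heading 103.3 widths along axis [49. 51. 50. 51. 50. 50. 50. 50. 49.]
brush px [246. 167.] (array([ 489. , -319.5]), array([ 51. , 147.7], dtype=float32), 103.7) cen [ 490.3 -323. ] z 18.2 n 4548
t32.25 at [ 467.1 -305.2  170.6] jaw -164.4 gap 94.2 j [-0.65  0.34  1.55  0.01  1.24  2.22] F [-0.2  0.6 -0.1]
->  [ 488. -318.   90.] n= 2
  turn [-0.2, -0.4, -0.2]  dp [4.04, 0.87, -0.79]
  turn [-0.2, -0.3, -0.1]  dp [4.04, 0.89, -0.81]
```

View pics/w17.png

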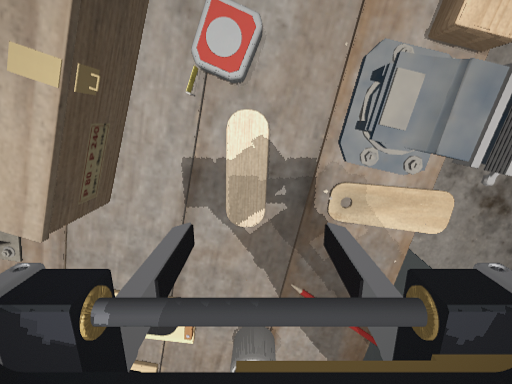

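Brush: centre (489.3, −319.5), heading 103.5°, on the bench (top 18). I'll grip 10 mm toward its +y end.

>>> jog_arm --turn '[[1,-0.4,-0.2],[1,-0.3,-0.1],[0,0,0],[0,0,0]]' --dp '[[4,0.3,-1],[4,0.2,-0.9],[0,0,0],[0,0,0]]' --gripper '[0,0,0,0]'

```text
clock: 32.75
eef_pos: [490.0, -301.9, 95.0]
eef_rot: [2.286, 1.563, -0.612]
wrist_force: [0.3, 0.2, 0.4]
finger_gap: 93.9
```

Run:
```python
from h import *
b,d,c=snap("wrist","")
axis(d,c,11,27,18,(488,-318),110,"brush");layer(d,c,11,27,18,(488,-318),110,"brush")
plan([(487,-309.8,5,-166.5)])
```

```text
brush centre [ 489.7 -319.3] len 147.6 heading 103.3 widths along axis [49. 51. 50. 50. 51. 51. 50. 50. 50.]
brush px [264. 181.] (array([ 489.7, -319.3]), array([ 51.4, 147.6], dtype=float32), 103.2) cen [ 490.8 -324. ] z 18.2 n 7278
brush px [249.  71.] (array([ 528.4, -417.7]), array([ 3.8, 18.6], dtype=float32), 21.7) cen [ 527.8 -417.8] z 19.0 n 71
t32.80 at [ 489.9 -301.9   94.9] jaw -166.1 gap 94.2 j [-0.62  0.46  1.57  0.    1.1   2.28] F [-0.3 -0.6  0.3]
->  [ 487.  -309.8    5. ] n= 2
  turn [0.2, -0.1, -0.2]  dp [4.5, 0.32, 0.26]
  turn [0.2, -0.2, -0.1]  dp [4.49, 0.34, 0.25]
```

>>> jog_arm --turn '[[0.4,-0.2,-0.2],[0.2,0,0],[0,0,0],[0,0,0],[0,0,0]]' --dp '[[2.5,0.6,0.3],[2.5,0.1,0.1],[2,0,0],[1,0,0],[0,0,0]]' --gripper '[0,0,0,0,0]'

```text
clock: 33.42
eef_pos: [490.7, -312.0, 22.1]
eef_rot: [2.275, 1.555, -0.633]
wrist_force: [-0.1, 0.7, -0.2]
finger_gap: 94.0
```

Run:
```python
from h import *
plan([(487.1,-309.8,4,-166.7)])
```

```text
t33.42 at [ 490.7 -312.    22.1] jaw -166.6 gap 94.0 j [-0.63  0.57  1.6  -0.    0.96  2.28] F [-0.1  0.7 -0.2]
->  [ 487.1 -309.8    4. ] n= 1
  turn [0.1, -0.6, -0.7]  dp [1.81, -0.32, 0.32]
```

>>> jog_arm --turn '[[0,-0.6,-0.6],[0,0,0],[0,0,0],[0,0,0]]' --dp '[[1,-0.2,0.3],[0.5,0,0],[0.2,0,0],[0,0,0]]' --gripper '[0,0,0,0]'

```text
clock: 33.92
eef_pos: [488.1, -311.3, 6.1]
eef_rot: [1.854, 1.568, -1.054]
wrist_force: [-0.0, 0.2, 0.4]
finger_gap: 93.7
```

Run:
```python
from h import *
plan([(487.1,-309.8,4,-166.7)])
```

```text
t33.92 at [ 488.1 -311.3    6.1] jaw -166.6 gap 93.7 j [-0.63  0.6   1.6  -0.    0.94  2.28] F [-0.   0.2  0.4]
->  [ 487.1 -309.8    4. ] n= 1
  turn [0.1, 0.0, -0.2]  dp [0.21, -0.17, 0.06]
```

>>> jog_arm --turn '[[0,0,-0.1],[0,0,0],[0,0,0],[0,0,0],[0,0,0],[0,0,0],[0,0,0],[0,0,0]]' --dp '[[0.2,0,0.05],[0,0,0],[0,0,0],[0,0,0],[0,0,0],[0,0,0],[-0.4,0,0],[-1,0,0]]' --gripper '[0,0.35,0.42,0.5,1,1,1,1]' --grip_force 25

```text
clock: 34.92
eef_pos: [487.3, -311.3, 18.4]
eef_rot: [2.219, 1.57, -0.689]
wrist_force: [0.2, -0.3, -0.7]
finger_gap: 51.0
```

Run:
```python
from h import *
p,R,s=pose()
plan([(487.1,-309.8,4,-166.7)])
b,d,c=snap("wrist","");cv2.imwrite("pics/w18.png",b)
heldaxis(d,c,p[2]+13.5,p,R)
```

```text
t34.92 at [ 487.3 -311.3   18.4] jaw -166.6 gap 51.0 j [-0.63  0.58  1.6  -0.    0.97  2.28] F [ 0.2 -0.3 -0.7]
->  [ 487.1 -309.8    4. ] n= 1
  turn [0.1, 0.0, 0.0]  dp [1.44, -0.15, -0.01]
held: midline heading-rel-to-jaw 89.8 (90=square) across offset at TCP (tool z) -0.7 far end beyond TCP 81.8 zt 32.1 wid [15. 40. 48. 50. 51. 52. 51. 52. 51. 52. 52. 53. 51. 51. 52.]
```

Lifted level and square (top 32.1). Blank centre is 8 mm beyond the TCP on the tool +y side, so the TCP target at the board is (595.6, −56.6), jaw −82°.

>>> jog_arm --turn '[[0,0,0],[0,0,0],[0,0,0],[0,0,0],[0,0,0]]' --dp '[[-3,0,0],[-5,0,0],[-5,0,0],[-4,0,0],[0,0,0]]' --gripper '[1,1,1,1,1]'

```text
clock: 35.6
eef_pos: [487.5, -311.4, 198.0]
eef_rot: [2.269, 1.566, -0.638]
wrist_force: [-0.4, 0.3, -2.3]
finger_gap: 50.8
```

Run:
```python
from h import *
plan([(440,-120,190,-120),(500,-56.6,180,-82),(595.6,-56.6,110,-82)])
```

```text
t35.60 at [ 487.5 -311.4  198. ] jaw -166.6 gap 50.8 j [-0.63  0.37  1.45 -0.    1.32  2.28] F [-0.4  0.3 -2.3]
->  [ 440. -120.  190.] n= 5
  turn [-9.3, 0.0, -0.1]  dp [0.14, -3.94, 0.04]
  turn [-9.3, 0.0, -0.1]  dp [0.15, -3.9, -0.6]
  turn [-9.3, 0.0, 0.0]  dp [0.16, -3.75, -1.22]
  turn [-9.3, -0.1, -0.1]  dp [0.16, -3.5, -1.81]
  turn [-9.4, 0.0, 0.0]  dp [0.16, -3.17, -2.36]
->  [500.  -56.6 180. ] n= 4
  turn [-9.5, 0.0, 0.0]  dp [0.25, 0.51, -2.12]
  turn [-9.5, 0.0, 0.0]  dp [0.25, 0.85, -2.01]
  turn [-9.5, 0.0, 0.0]  dp [0.25, 1.17, -1.84]
  turn [-9.5, 0.0, 0.0]  dp [0.25, 1.46, -1.63]
->  [595.6 -56.6 110. ] n= 2
  turn [0.0, 0.0, 0.0]  dp [3.5, 4.73, 0.67]
  turn [0.0, 0.0, 0.0]  dp [3.5, 4.74, 0.66]
```

>>> jog_arm --turn '[[-9.3,0,0],[-9.3,0,0],[-9.3,0,0],[-9.3,0,0],[-9.3,0,0],[-9.5,0,0],[-9.5,0,0],[-9.5,0,0]]' --dp '[[0.1,-3.9,0],[0.1,-3.9,-0.6],[0.1,-3.8,-1.2],[0.1,-3.5,-1.8],[0.1,-3.2,-2.4],[0.2,0.5,-2.1],[0.2,0.9,-2],[0.2,1.2,-1.8]]' --gripper '[1,1,1,1,1,1,1,1]'

```text
clock: 36.6
eef_pos: [478.1, -64.4, 180.1]
eef_rot: [-1.419, 1.568, -2.978]
wrist_force: [0.1, 1.0, -0.8]
finger_gap: 50.9
```

Run:
```python
from h import *
plan([(595.6,-56.6,90,-82)])
```

```text
t36.60 at [478.1 -64.4 180.1] jaw -89.3 gap 50.9 j [-0.21  0.17  1.74 -0.    1.23  1.35] F [ 0.1  1.  -0.8]
->  [595.6 -56.6  90. ] n= 3
  turn [-2.4, 0.0, 0.0]  dp [2.99, 3.93, -0.22]
  turn [-2.5, 0.0, 0.1]  dp [2.99, 3.93, -0.05]
  turn [-2.4, 0.0, 0.0]  dp [3.01, 3.93, 0.12]
```

>>> jog_arm --turn '[[-2.4,0,0],[-2.5,0,0],[-2.4,0,0],[0,0,0],[0,0,0]]' --dp '[[2.8,3.9,-0.2],[2.8,3.9,0],[2.8,3.9,0.1],[0,0,0],[0,0,0]]' --gripper '[1,1,1,1,1]'

```text
clock: 37.22
eef_pos: [596.3, -54.7, 89.0]
eef_rot: [-1.752, 1.563, 3.108]
wrist_force: [-0.6, -0.7, -1.7]
finger_gap: 50.6
```

Run:
```python
from h import *
p,R,s=pose()
plan([(595.6,-56.6,45,-82)])
b,d,c=snap("wrist","");cv2.imwrite("pics/w19.png",b)
heldaxis(d,c,p[2]+13.7,p,R)
layer(d,c,17,25,20,(695,-43),30,"far cleat")
```

```text
t37.23 at [596.3 -54.7  89. ] jaw -81.5 gap 50.6 j [-0.15  0.53  1.49 -0.    1.14  1.27] F [-0.6 -0.7 -1.7]
->  [595.6 -56.6  45. ] n= 1
  turn [0.5, -0.1, 0.4]  dp [4.4, -0.06, 0.18]
held: midline heading-rel-to-jaw 89.8 (90=square) across offset at TCP (tool z) -0.1 far end beyond TCP 82.1 zt 102.5 wid [15. 39. 48. 51. 51. 51. 51. 51. 51. 52. 54. 53. 52. 51. 52.]
far cleat px [262.  95.] (array([695.6, -42.5]), array([11.4, 40.8], dtype=float32), 98.4) cen [695.6 -42.5] z 20.0 n 708
```

View pics/w19.png

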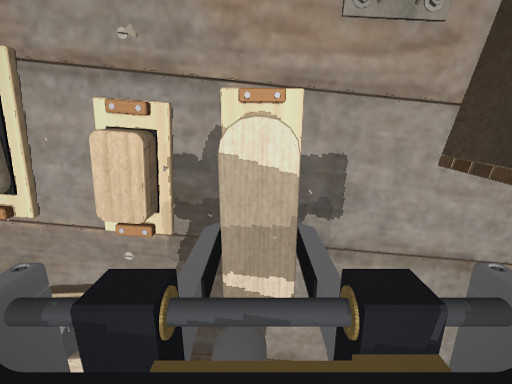

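Aligned: the cleat at px (262,95) gives pad centre (603.5, −55.4), consistent with the earlier measurement. Lowering.

>>> jog_arm --turn '[[0.5,0,0.3],[0,0,0],[0,0,0],[0,0,0],[0,0,0]]' --dp '[[2.5,-0.05,0.2],[2,0,0],[1,0,0],[0.5,0,0],[0,0,0]]' --gripper '[1,1,1,1,1]'

```text
clock: 37.9
eef_pos: [595.7, -57.7, 33.4]
eef_rot: [1.384, 1.565, -0.05]
wrist_force: [0.1, 0.4, -1.8]
finger_gap: 51.2
```

Run:
```python
from h import *
plan([(595.6,-56.6,16.3,-82)])
b,d,c=snap("wrist","");P=cloud(d,c)
for v in (160,200,240): print(v,np.median(P[v,248:270],axis=0).round(1))
```

```text
t37.90 at [595.7 -57.7  33.4] jaw -82.2 gap 51.2 j [-0.16  0.59  1.53  0.    1.01  1.28] F [ 0.1  0.4 -1.8]
->  [595.6 -56.6  16.3] n= 1
  turn [-0.2, 0.1, -0.3]  dp [1.71, 0.0, -0.11]
160 [651.1 -50.1  47.4]
200 [625.6 -53.6  47.4]
240 [598.  -56.7  47.4]
```

Top is 47.4 and should end at 30, so down 17.4 mm in stages.

>>> jog_arm --turn '[[-0.2,0,-0.3],[0,0,0],[0,0,0],[0,0,0]]' --dp '[[0.8,0,-0.1],[0.4,0,0],[0.2,0,0],[0,0,0]]' --gripper '[1,1,1,1]'

```text
clock: 38.45
eef_pos: [596.1, -56.6, 19.5]
eef_rot: [0.816, 1.569, -0.614]
wrist_force: [0.4, -0.8, -1.1]
finger_gap: 51.0
```

Run:
```python
from h import *
plan([(595.6,-56.6,16.3,-82)])
b,d,c=snap("wrist","");P=cloud(d,c)
for v in (160,200,240): print(v,np.median(P[v,248:270],axis=0).round(1))
```

```text
t38.45 at [596.1 -56.6  19.5] jaw -82.0 gap 51.0 j [-0.16  0.61  1.53 -0.    0.99  1.28] F [ 0.4 -0.8 -1.1]
->  [595.6 -56.6  16.3] n= 1
  turn [0.0, 0.1, -0.1]  dp [0.32, -0.05, -0.01]
160 [651.6 -48.8  33.1]
200 [626.3 -52.4  33.5]
240 [598.5 -56.3  33.3]
```

>>> jog_arm --turn '[[0,0,0],[0,0,0],[0,0,0],[0,0,0]]' --dp '[[0.2,-0.05,0],[0.1,0,0],[0.05,0,0],[0,0,0]]' --gripper '[1,1,1,1]'

```text
clock: 39.0
eef_pos: [595.9, -56.8, 16.5]
eef_rot: [0.966, 1.568, -0.465]
wrist_force: [-0.1, 0.4, -1.2]
finger_gap: 51.0
```

Run:
```python
from h import *
plan([(595.6,-56.6,16.3,-82)])
b,d,c=snap("wrist","");P=cloud(d,c)
for v in (160,200,240): print(v,np.median(P[v,248:270],axis=0).round(1))
```

```text
t39.00 at [595.9 -56.8  16.5] jaw -82.0 gap 51.0 j [-0.16  0.62  1.54 -0.    0.99  1.28] F [-0.1  0.4 -1.2]
->  [595.6 -56.6  16.3] n= 1
  turn [0.0, 0.1, -0.1]  dp [0.02, -0.03, -0.02]
160 [651.3 -49.   30. ]
200 [625.9 -52.5  30.5]
240 [598.2 -56.4  30.5]
```

>>> jog_arm --turn '[[0,0,0],[0,0,0],[0,0,0],[0,0,0],[0,0,0],[0,0,0],[0,0,0],[0,0,0]]' --dp '[[0.06,0,0],[0,0,0],[0,0,0],[0,0,0],[-1,0,0],[-4,0,0],[-5,0,0],[-5,0,0]]' --gripper '[1,0.42,0.35,0.28,0.25,0.15,0,0]'

```text
clock: 40.05
eef_pos: [594.0, -56.4, 168.7]
eef_rot: [-1.549, 1.568, -2.98]
wrist_force: [0.5, 0.7, 0.8]
finger_gap: 93.2
```

Run:
```python
from h import *
b,d,c=snap("wrist","");cv2.imwrite("pics/w20.png",b)
axis(d,c,25,36,30,(603,-55),85,"brush")
axis(d,c,37,48,42,(609,69),70,"block")
plan([(450,-60,250,-82)])
```

```text
brush centre [603.9 -55.5] len 147.6 heading -172.1 widths along axis [49. 51. 50. 50. 51. 51. 50. 50. 50.]
block centre [609.2  68.2] len 81.4 heading -176.0 widths along axis [45. 46. 45. 45. 45. 45. 45. 45. 46.]
t40.10 at [596.3 -56.7 176.2] jaw -82.0 gap 93.8 j [-0.16  0.43  1.42 -0.    1.29  1.28] F [0.2 0.3 6.8]
->  [450. -60. 250.] n= 3
  turn [0.0, 0.1, -0.1]  dp [-2.49, -4.83, -0.57]
  turn [0.0, 0.0, -0.1]  dp [-2.48, -4.84, -0.57]
  turn [0.0, 0.1, -0.2]  dp [-2.48, -4.83, -0.56]
```

View pics/w20.png

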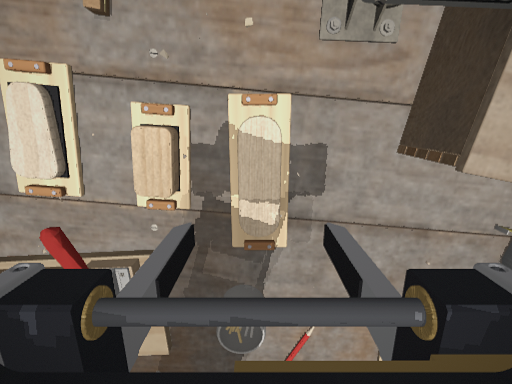

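The brush sits at (603.9, −55.5), heading 7.9°. I'll back off and take a final check from the top camera.

>>> jog_arm --turn '[[0,0,0],[0,0,0],[0,0,0],[0,0,0]]' --dp '[[-2.5,-4.8,-0.5],[-2.5,-4.8,-0.5],[-2.5,-4.8,-0.5],[0,0,0]]' --gripper '[0,0,0,0]'

```text
clock: 40.6
eef_pos: [447.4, -61.9, 254.8]
eef_rot: [1.155, 1.559, -0.275]
wrist_force: [-0.9, -0.1, -0.3]
finger_gap: 93.8
```

Run:
```python
from h import *
b,d,c=snap("top","")
axis(d,c,24,36,30,(603,-55),85,"brush");axis(d,c,36,48,42,(609,69),60,"block");axis(d,c,22,34,28,(621,217),70,"wedge");axis(d,c,28,40,34,(572,362),100,"grip")
z=np.load("top0.npz")
for nm,dd in (("before",z['d']),("after",d)):
    layer(dd,c,24,42,36,(500,-460),60,nm+" tape"); layer(dd,c,50,80,66,(409,-60),50,nm+" cup")
cv2.imwrite("pics/topend.png",cv2.resize(b[120:260,110:420],None,fx=2.5,fy=2.5,interpolation=cv2.INTER_CUBIC))
```

```text
brush centre [603.9 -54.9] len 147.5 heading -172.1 widths along axis [51. 49. 51. 48. 51. 48. 49. 49. 51.]
block centre [608.5  69.7] len 81.4 heading -175.6 widths along axis [43. 43. 44. 43. 40. 42. 43. 44. 43.]
wedge centre [621.2 216.7] len 108.6 heading -177.2 widths along axis [41. 43. 44. 44. 47. 47. 47. 54. 54.]
grip centre [572.5 361.9] len 178.6 heading 175.7 widths along axis [24. 23. 24. 24. 24. 24. 28. 27. 28.]
before tape px [383. 184.] (array([ 537.2, -449.3]), array([43.2, 70. ], dtype=float32), 89.6) cen [ 536.1 -452.1] z 33.9 n 257
after tape px [383. 184.] (array([ 537.2, -449.3]), array([43.2, 69.9], dtype=float32), 89.6) cen [ 536.  -451.9] z 33.8 n 255
```

View pics/topend.png

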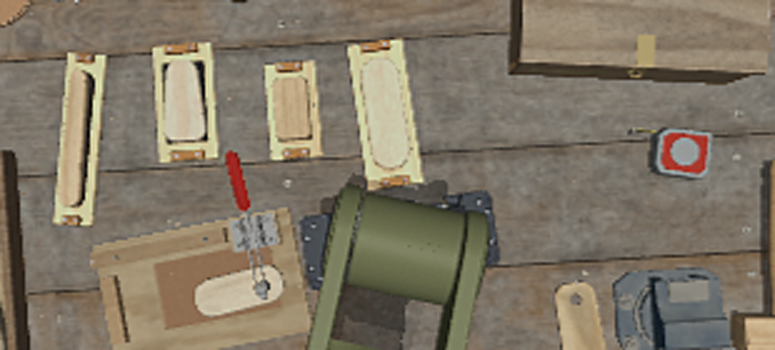

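The final top view shows all four blanks centred on their boards and the tape unmoved. The arm hides the cup in this view, but nothing came near it. Handing in.

```bash
python3 -c "
from cell import order
print(order.sign_off())"
```

```text
the job is handed in; nothing more can be done
None
```

I took the stack apart from the top down (block, wedge, grip, brush) and set each blank on its own board. I lowered each one until its top was within about 0.5 mm of its resting height before letting go. The job was handed in at about 40.7 s, with the arm raised clear.

- **Blanks:** In the last top view, each blank's centre was within about 1 mm of its pad's centre and its heading within about 1°. They are lying flat.
- **Tape measure:** It reads the same before and after.
- **Cup:** The automatic check gave no reading for it, either before or after, and the arm hid it in the last top view. The last wrist picture before I backed off showed it still standing. The gripper stayed well above it or away from it.
- **Readings that disagreed:** Some wrist-camera views taken from off to the side put the block and wedge 1–2 mm away from the direct views. The direct wrist view of each blank and the last top view agree to about 1 mm, so I trusted those. The wrist force sensor showed no clear contact when the blanks touched down, so I judged seating from the measured heights.

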